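# Pack culture flasks from a gravity dispenser into a latched specimen carrier

### The job

Pack the specimen carrier for the courier. Lift the lever of its draw latch past centre until the hook drops free, open the lid, lay the cold brick flat in its own bay at one end and every culture flask flat, label up, in one of the four flask bays with its cap towards the latch: draw those in the dispenser out one after another from the bottom, and take along one that may lie on the bench. When all are in, shut the lid fully, leave the latch undone (the courier checks the contents first), and do not disturb the other things on the bench.

Things in the scene. Friction and masses are not known exactly. Their poses are not given: they have to be found in the camera images.
- carrier: Blue clamshell carrier fixed to the bench, 130 (x) x 338 (y) x 125 mm high when shut. Origin: centre of its underside; x from the latch side (front, -65 mm) to the hinge side (back, +65 mm), z up. Walls 5 mm, up to z = 95 mm. Bay floors at z = 87 mm, x = -14 to +60 mm; in front of the flask bays (x = -60 to -14 mm, y = -164 to +88 mm) a trough for necks, caps and fingers, floor z = 57 mm.
- bay1 (a point): Flask bay 1 (carrier y = -134 mm): where the origin of a well placed flask comes to lie, on the bay floor (carrier x = +22, z = 87 mm), x axis along the carrier's. Flask bays are 60 mm wide, divided by ribs 4 mm thick and 14 mm high, at x = -14 to +60 mm, centred at y = -102, -38, +26 and +90 mm.
- bay2 (a point): Flask bay 2 (y = -70 mm), likewise.
- bay3 (a point): Flask bay 3 (y = -6 mm), likewise.
- bay4 (a point): Flask bay 4 (y = +58 mm), likewise.
- brick_bay (a point): Middle of the floor of the cold brick's bay (carrier x = +3, y = +137, z = 87 mm), at the carrier's +y end: 113 mm long in x (no trough here) up to a 14 mm high stop at the front, 54 mm wide, between a 14 mm high rib (y = 106 to 110 mm) and the end wall, which stands 8 mm above the floor.
- lid (a joint): Lid angle, rad: 0 shut, 1.92 fully open (leaning back past upright). Its hinge line runs along the carrier's y axis at x = +65, z = 95 mm. A stiff hinge (0.28 N m) holds it where it is left; about 4 N at the tab moves it. The lid is 30 mm high with 5 mm walls. Starts shut and latched.
- lid_tab (a point): Middle of the yellow thumb tab on the lid's front edge, by which the lid is lifted and lowered: 36 mm long (out from the lid's front, which is 20 mm behind this point), 34 mm wide (along the carrier's y), 10 mm thick, 79 mm to the -y side of the latch; 150 mm from the hinge line, 9 mm above it when shut. Its axes turn with the lid.
- keeper (a point): On the lid's front, at the middle: the seat of the latch's hook, a steel ledge with a groove 7 mm wide and 5.5 mm deep, 25 to 32 mm out from the lid's front. Its axes turn with the lid.
- lever (a joint): Angle of the draw latch's lever, rad: 0 closed (red handle hanging down, leaning 35 degrees outward), grows as the handle swings outward and up, at most 2.6. Dead centre at 0.2 (about 2 N at the handle); then the hook slackens, and at about 1.5 it rises out of the keeper and a light spring tips it outward onto the lever. Let go, the lever falls back down, the hook hanging loose in front.
- lever_pivot (a point): On the lever's hinge axis, which runs along the carrier's y axis at x = -79, y = 0, z = 67 mm. Its axes turn with the lever.
- lever_grip (a point): Point on the red lever handle, 47 mm from the pivot axis. The handle is a plate 40 mm wide (along the carrier's y), 4 to 6 mm thick, reaching from 16 to 60 mm from the axis. Its axes turn with the lever.
- hook_bar (a point): The steel hook bar (18 mm long, 5 mm thick) at the end of the bail that is hinged to the lever 14 mm from its axis; the bail is about 58 mm long. Latched, it lies at the keeper; free, it is well away from it.
- dispenser: Clear gravity magazine, foot 103 x 80 mm, fixed, 187 mm high, roofed. Origin: column's centre, underside; x points inward from the open front. Flasks lie flat at x = y = 0, caps to the front, the lowest on the floor plate at z = 55 mm (from x = -33 mm; free below the caps). Front strips (x = -43 mm, |y| over 18 mm, z over 86 mm) hold all but the lowest; drawn 110 mm out, it is clear.
- flask1: T25 culture flask, about 45 g, clear, white label patch on top, orange cap; 3 or 4 are present (flask4 on the bench). Body 70 (x) x 52 (y) x 26 mm (z); 98 mm long in all. Origin: centre of the body's underside; x points from cap to bottom end. The cap is a cylinder along x, 24 mm in diameter, from x = -63 to -43 mm, its axis at z = 13 mm; in the stack the next cap is 26 mm higher.
- flask2: T25 culture flask, about 45 g, clear, white label patch on top, orange cap; 3 or 4 are present (flask4 on the bench). Body 70 (x) x 52 (y) x 26 mm (z); 98 mm long in all. Origin: centre of the body's underside; x points from cap to bottom end. The cap is a cylinder along x, 24 mm in diameter, from x = -63 to -43 mm, its axis at z = 13 mm; in the stack the next cap is 26 mm higher.
- flask3: T25 culture flask, about 45 g, clear, white label patch on top, orange cap; 3 or 4 are present (flask4 on the bench). Body 70 (x) x 52 (y) x 26 mm (z); 98 mm long in all. Origin: centre of the body's underside; x points from cap to bottom end. The cap is a cylinder along x, 24 mm in diameter, from x = -63 to -43 mm, its axis at z = 13 mm; in the stack the next cap is 26 mm higher.
- flask4: T25 culture flask, about 45 g, clear, white label patch on top, orange cap; 3 or 4 are present (flask4 on the bench). Body 70 (x) x 52 (y) x 26 mm (z); 98 mm long in all. Origin: centre of the body's underside; x points from cap to bottom end. The cap is a cylinder along x, 24 mm in diameter, from x = -63 to -43 mm, its axis at z = 13 mm; in the stack the next cap is 26 mm higher.
- brick: Cold brick, a hard light-blue freezer pack, 100 (x) x 40 (y) x 30 mm (z), 0.2 kg, loose on the bench. Origin: centre of its underside. Either end may go to the front.
- bottle: Bystander: amber bottle, 48 mm in diameter, 100 mm high, origin at the centre of its underside. Leave it alone.
- dish: Bystander: closed Petri dish, 93 mm in diameter, 15 mm high, origin at the centre of its underside. Leave it alone.
- marker: Bystander: marker, 134 mm long and 17 mm thick, lying along its x. Leave it alone.
- rack: Bystander: yellow tube rack 90 x 160 mm, 87 mm high with its tubes, origin at the centre of its underside. Leave it alone.
- beaker: Bystander: glass beaker, 66 mm in diameter, 85 mm high, origin at the centre of its underside. Leave it alone.
Things that resemble listed ones, but are neither listed nor needed, are in the scene too. What is meant by the brick is not green, and is the larger of those in its own colour.

How it is judged:
By the outcome, as a careful person would: the job done as asked, in the order asked, and still so for the second after the job is handed in, with the robot touching nothing.
Of flask3, flask4 only 1 to 2 are there at a start; the rules pass over those that are not, and their reading is None.
At some moment in a run one of brick may be knocked a few centimetres aside while the robot is not near it.
Once in a run the grip may slacken for a moment while it holds something.
It also fails if it takes over 210 s, if anything falls off the work surface, if the arm or the gripper's body presses on something with over 40 N, if the wrist force passes 120 N, or if a joint passes its speed limit or range.

### The arm

A 6-joint arm with a two-finger parallel gripper is mounted at the origin on the work surface. World frame = base frame: x ahead of the robot, y to its left, z up, the work surface at z = 0. Lengths are in m, angles in degrees, forces in N, time in s.
With the tool pointing down it reaches from about 0.375 to 0.9 m from the base axis. Payload 3.1 kg.
Tool frame: the origin (TCP) lies between the finger pads; the fingertips stand 22 mm ahead of it and the grasp point (between the pads) lies 3 mm ahead of it (bot.tip_extent is the distance from the TCP to the fingertips, in m); y points along the fingers, z is the direction in which the jaws open and shut, and the axes are right-handed (so a half turn about y gives the same grasp; the last joint's range is limited). The gripper opens to 87 mm and grips with 3 to 60 N. Pads are 19 mm wide; open, the fingers measure 117 mm over their backs; the gripper's body (75 mm by 190 mm) begins 51 mm behind the grasp point.
Start: joints at [-79.727, 30.224, 82.088, -0, 67.689, -10.227], TCP at [0.219, -0.585, 0.245] pointing down, gripper open.
Joint ranges: [-176.69, 176.69], [-43.24, 126.21], [12.49, 139.97], [-82, 262], [0, 151.66], [-163.58, 163.58]. Speed limits (degrees/s): [159.86, 159.86, 180, 180, 180, 180].

### API

Orientations are given as a 3x3 rotation matrix whose columns are the frame's x, y, z axes.
In Python, from rig import bot, eyes, models gives the robot as it stands. The module is installed in compiled form; this text tells all that it offers.
- The arm moves only by the tool arm_command, never from a script. Its arguments are lists of equal length, an entry for each row: "translation": the shift along the tool's x, y, z each as a share of 0.08 m, from -1 to 1, a list of three; "rotation": the turn, a rotation vector about the tool's x, y, z each as a share of 60 degrees, from -1 to 1, a list of three; "grip": the closure, from -1 (fully open) to 1 (shut), so that 0 is half open. In form: {"translation": [[x, y, z], ...], "rotation": [[rx, ry, rz], ...], "grip": [grip, ...]}. A call has 1 to 5 rows; each row is the pose to reach, as a shift and turn from the pose commanded when the call began, along the tool's axes at that moment; what a row does not reach only later rows make up. A row lasts 1/10 s, in which the tool goes at most 50 mm and 8.59 degrees, less where a joint would pass 70% of its speed; a pose out of reach is approached as far as the arm can. A call with a number of a shift or a turn outside -1 to 1 is refused whole. A call with a gripper value outside its range is refused whole. The fingers move at their own pace and stop on an object; the grip force is fixed at half the most. Time passes only in rows, so rows that repeat a pose let the fingers close. It gives the time, the measured TCP pose, the force and the opening at its end, in the units of the state.
- bot.read_state(): the state, without advancing time (a new reading comes with each control period).
- eyes.capture(name): name is "side" or "top" or "wrist"; returns a dict with "image" (400x640x3 uint8, blue, green, red), "mtx" (3x3 intrinsics, pixels), "dist_coeffs" ([k1, k2, p1, p2, k3] as OpenCV has them; the pictures are not rectified), "rvec" (rotation vector, rad) and "tvec" (3), from world to camera coordinates, as OpenCV has them; the wrist camera has in their place "hand_eye" (4x4, takes a point from camera to tool coordinates, whose origin is the TCP and whose axes are the tool frame's). Camera axes: x right, y down, z forward; pixel columns grow to the right and rows downward; lengths in m; the calibration is good to about 2 mm. A picture is of the moment at which its call begins: read the wrist's pose just before it. There is no depth.
- bot.hand_in(): hands the job in, once; it reports no verdict.
Trained networks look in the newest picture that a camera, given by its name, has taken for a name from the list of things; names that differ only in an ending like _2 or _b are one class to them, and where a whole thing is asked for, a point or a joint stands for the part that bears it (a point fixed in the world has none). Each returns a list of dicts, best first, with "conf" (0 to 1); they miss things now and then, are a little off and sometimes report something else, mostly with a low value. They report only what shows in the picture. A call takes as long as a camera call. They do not tell look-alikes from the thing itself.
- models.recognise(camera, thing): "extent" ([left, top, right, bottom] as shares, 0 to 1, of the picture: columns of its width, rows of its height, round what is visible of it).
- models.spot_point(camera, thing): "point" ([column, row] as shares, 0 to 1, of the picture: columns of its width, rows of its height: a listed point, or the origin of a listed thing).
The state is a dict: "time_s": time; "joint_positions": joint angles; "qvel": joint speeds; "tau": joint torques, N m; "position": TCP position; "tcp_rot": TCP orientation; "force": force on the tool from outside, world axes, zero at the start; "moment": the same for the moment, N m; "opening": opening from 0.0 (shut) to 1.0 (fully open).
Only numpy, scipy, OpenCV 4.12 (cv2) and the standard library are available. Lean on these libraries where they do the work, as an engineer would, in place of code of your own. Each camera call takes 0.05 s, during which the arm holds its last target. There are 200 camera calls.

## Working session

There is one attempt and no reset: what is moved stays moved. The work goes in short steps, Python scripts to look and compute and a tool call to move; the robot and the scene stay as the last step left them, time stands still between calls to the robot, and variables do not carry over. Pictures are saved under pics/ and viewed, about 12 in all and at most 16, crops included, and the job is handed in when it is done.

Besides the shell and the picture viewer there is one more tool, called by a JSON object that holds its "fn" and its "kwargs". arm_command: Moves the arm, as the interface text tells. Shift numbers are shares of 0.08 m and turn numbers shares of 60 degrees, none past 1 either way. Its arguments: {"type":"object","properties":{"translation":{"type":"array"},"rotation":{"type":"array"},"grip":{"type":"array"}},"required":["translation","rotation","grip"]}

```bash
mkdir -p pics; cat > h.py <<'E'
import numpy as np, cv2, json
from rig import bot, eyes, models
def cap(n):
    s=bot.read_state(); c=eyes.capture(n); K=np.array(c['mtx'],float); D=np.array(c['dist_coeffs'],float)
    if n=='wrist':
        T=np.eye(4); T[:3,:3]=np.array(s['tcp_rot']); T[:3,3]=s['position']
        M=T@np.array(c['hand_eye'])            # cam->world
        R=M[:3,:3].T; t=-R@M[:3,3]
    else:
        R=cv2.Rodrigues(np.array(c['rvec'],float))[0]; t=np.array(c['tvec'],float).ravel()
    return dict(img=np.array(c['image']),K=K,D=D,R=R,t=t,n=n)
def ray(c,px):
    u=cv2.undistortPoints(np.array([[px]],float),c['K'],c['D'])[0,0]
    return -c['R'].T@c['t'], c['R'].T@np.array([u[0],u[1],1.])
def at_z(c,px,z):
    o,d=ray(c,px); return o+d*(z-o[2])/d[2]
def tri(obs):
    A=np.zeros((3,3));b=np.zeros(3)
    for c,px in obs:
        o,d=ray(c,px); d/=np.linalg.norm(d); P=np.eye(3)-np.outer(d,d); A+=P;b+=P@o
    x=np.linalg.solve(A,b)
    return x
def proj(c,P):
    return cv2.projectPoints(np.atleast_2d(np.array(P,float)),cv2.Rodrigues(c['R'])[0],c['t'],c['K'],c['D'])[0][:,0]
W=np.array([640,400])
def spot(n,th,k=1,m=.2):
    return [(np.array(r['point'])*W,round(r['conf'],2)) for r in models.spot_point(n,th)[:k] if r['conf']>m]
def box(n,th,k=1,m=.2):
    return [((np.array(r['extent'])*[640,400,640,400]).round(0),round(r['conf'],2)) for r in models.recognise(n,th)[:k] if r['conf']>m]
def go(P,R=None,s=None):
    """print shift (shares) and turn (shares) from current pose to target"""
    s=s or bot.read_state(); R0=np.array(s['tcp_rot']); d=R0.T@(np.array(P)-s['position'])/.08
    w=np.zeros(3)
    if R is not None: w=np.degrees(cv2.Rodrigues(R0.T@R)[0].ravel())/60
    return d.round(3),w.round(3)
E
cat > a.py <<'E'
from h import *
np.set_printoptions(precision=3,suppress=True)
cs={n:cap(n) for n in('top','side')}
for n,c in cs.items(): cv2.imwrite(f'pics/{n}0.png',c['img'])
print(bot.read_state())
for n,c in cs.items():
    print(n,'campos',-c['R'].T@c['t'])
    for th in ['carrier','lid_tab','keeper','lever_grip','lever_pivot','hook_bar','bay1','bay4','brick_bay','dispenser','flask1','brick','bottle','dish','marker','rack','beaker']:
        print(n,th,[(p.round(0),cf) for p,cf in spot(n,th,5)], end=' ')
        if th in('brick','flask1','carrier','dispenser'): print(box(n,th,5))
        else: print()
E
python3 a.py
```

```text
{'time_s': 0.1, 'joint_positions': array([-79.728,  30.273,  82.148,  -0.005,  67.69 , -10.228]), 'qvel': array([-0.073, -0.189, -0.145,  0.048, -0.064,  0.154]), 'tau': array([  0.   , -44.098, -17.715,   0.063,   0.053,  -0.   ]), 'position': array([ 0.219, -0.585,  0.244]), 'tcp_rot': array([[-0.937, -0.   ,  0.35 ],
       [-0.35 ,  0.002, -0.937],
       [-0.   , -1.   , -0.002]]), 'force': array([-0.546,  0.47 ,  0.182]), 'moment': array([-0.06 , -0.027, -0.042]), 'opening': 1.0003289313885393}
top campos [0.434 0.011 1.144]
top carrier [(array([232., 220.]), 0.65)] [(array([182., 139., 276., 284.]), 0.9)]
top lid_tab [(array([249., 174.]), 0.83)] 
top keeper [(array([262., 200.]), 0.7)] 
top lever_grip [(array([265., 206.]), 0.64)] 
top lever_pivot [(array([262., 203.]), 0.76)] 
top hook_bar [(array([260., 200.]), 0.56)] 
top bay1 [] 
top bay4 [] 
top brick_bay [(array([241., 263.]), 0.89)] 
top dispenser [(array([395., 215.]), 0.76), (array([154., 241.]), 0.41)] [(array([372., 192., 431., 236.]), 0.83), (array([428., 239., 463., 271.]), 0.55), (array([182., 140., 268., 286.])
[... 1561 characters left out ...]
.31)] [(array([333., 277., 347., 303.]), 0.73), (array([364., 173., 405., 230.]), 0.67), (array([281., 338., 306., 381.]), 0.65), (array([409., 262., 429., 292.]), 0.53)]
side brick [(array([337., 233.]), 0.7), (array([383., 248.]), 0.7), (array([236., 350.]), 0.63)] [(array([319., 223., 357., 241.]), 0.82), (array([299., 177., 309., 205.]), 0.67), (array([372., 236., 394., 262.]), 0.62), (array([220., 329., 251., 373.]), 0.56)]
side bottle [(array([418., 284.]), 0.94)] 
side dish [(array([255., 280.]), 0.57), (array([396., 377.]), 0.32)] 
side marker [(array([257., 145.]), 0.48)] 
side rack [(array([385., 207.]), 0.78), (array([323., 166.]), 0.27)] 
side beaker [(array([396., 380.]), 0.95)]
```

View pics/top0.png

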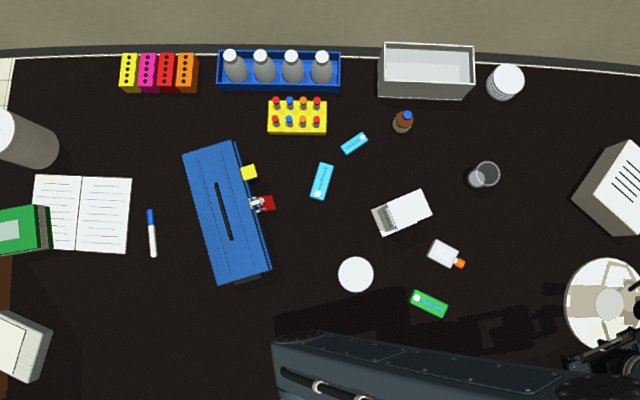

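View pics/side0.png

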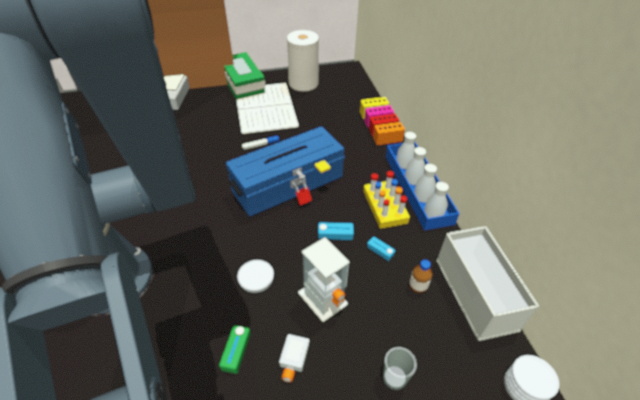

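```bash
cat > b.py <<'E'
from h import *
np.set_printoptions(precision=3,suppress=True)
t=cv2.imread('pics/top0.png'); s=cv2.imread('pics/side0.png')
z=lambda i,x,y,w,h:cv2.resize(i[y:y+h,x:x+w],(400,300),interpolation=cv2.INTER_CUBIC)
cv2.imwrite('pics/m1.png',np.vstack([np.hstack([z(t,360,180,100,75),z(s,275,235,100,75)]),np.hstack([z(t,300,125,80,60),z(s,255,145,100,75)])]))
ct,cs=cap('top'),cap('side')
from scipy.optimize import least_squares
pts={'top':{'o':((232,220),(0,0,0)),'tab':((249,174),(-.085,-.079,.104)),'piv':((262,203),(-.079,0,.067)),'grip':((265,206),(-.106,0,.0285)),'bb':((241,263),(.003,.137,.087))},
'side':{'o':((289,184),(0,0,0)),'tab':((323,162),(-.085,-.079,.104)),'piv':((297,184),(-.079,0,.067)),'grip':((308,197),(-.106,0,.0285)),'bb':((247,181),(.003,.137,.087)),
'b1':((319,145),(.022,-.134,.087)),'b2':((300,153),(.022,-.07,.087)),'b3':((284,161),(.022,-.006,.087)),'b4':((269,165),(.022,.058,.087))}}
C={'top':ct,'side':cs}
def f(p,full=False):
    c,q=np.cos(p[2]),np.sin(p[2]); R=np.array([[c,-q,0],[q,c,0],[0,0,1]]); r=[]
    for n in pts:
        for k,(u,P) in pts[n].items():
            e=proj(C[n],R@np.array(P)+[p[0],p[1],0])[0]-u
            if full: print(n,k,e.round(1))
            r+=list(e)
    return np.array(r)
s0=at_z(ct,(232,220),.06)
r=least_squares(f,[s0[0],s0[1],1.4],loss='soft_l1',f_scale=2); print('carrier',r.x,np.degrees(r.x[2])); f(r.x,True)
hsv=cv2.cvtColor(ct['img'],cv2.COLOR_BGR2HSV)
m=cv2.inRange(hsv,(90,80,150),(105,255,255))
for cn in cv2.findContours(m,0,1)[0]:
    if cv2.contourArea(cn)>60:
        b=cv2.boxPoints(cv2.minAreaRect(cn)); w=np.array([at_z(ct,p,.03)[:2] for p in b]); print('blue',cv2.minAreaRect(cn)[0],w.mean(0),[np.linalg.norm(w[i]-w[i-1]) for i in (1,2)],[np.degrees(np.arctan2(*(w[i]-w[i-1])[::-1])) for i in(1,2)])
m=cv2.inRange(hsv,(5,150,150),(18,255,255))
for cn in cv2.findContours(m,0,1)[0]:
    if cv2.contourArea(cn)>15: q=cv2.minAreaRect(cn); print('orange',q[0],at_z(ct,q[0],.02))
print('flask4',at_z(ct,(442,251),0),tri([(ct,(442,251)),(cs,(294,358))]))
print('disp',at_z(ct,(395,215),0),tri([(ct,(395,215)),(cs,(323,298))]))
for n,p,h in [('bottle',(403,126),0),('dish',(353,272),0),('beaker',(476,180),0),('rack',(297,118),.0),('green',(428,303),.03),('small',(353,144),.03)]: print(n,at_z(ct,p,h))
for p in [(396,189),(431,210),(372,207),(384,237),(432,213)]: print('roof corner',p,at_z(ct,p,.187)[:2],at_z(ct,p,0)[:2])
print('side cap',at_z(cs,(338,297),.068), at_z(cs,(338,297),.094))
E
python3 b.py
```

```text
carrier [0.522 0.248 1.921] 110.05926372806107
top o [ 1.4 -4.2]
top tab [-1. -2.]
top piv [-4.8  1. ]
top grip [ 4.  -3.6]
top bb [0.5 2.3]
side o [-1.5  0. ]
side tab [-0.2  3.9]
side piv [ 2.8 -0.7]
side grip [-3.3  0.5]
side bb [-0.9 -1.3]
side b1 [-0.6  0.2]
side b2 [ 1.7 -0.9]
side b3 [ 0.4 -1.8]
side b4 [-2.6  1.5]
blue (321.3339538574219, 180.6885986328125) [0.62  0.011] [np.float64(0.09845384922729417), np.float64(0.04013060559985741)] [np.float64(-15.054757837135938), np.float64(-105.66099421417188)]
blue (353.84613037109375, 142.76922607421875) [ 0.726 -0.074] [np.float64(0.07329234619797408), np.float64(0.028971810792760875)] [np.float64(-54.105623215134514), np.float64(-146.06218359160817)]
orange (459.800048828125, 262.9000244140625) [ 0.41  -0.365  0.02 ]
orange (302.5, 119.0) [0.792 0.068 0.02 ]
orange (302.5, 100.0) [0.847 0.069 0.02 ]
orange (184.40098571777344, 69.49009704589844) [0.933 0.41  0.02 ]
flask4 [ 0.441 -0.322  0.   ] [ 0.436 -0.323 -0.007]
disp [ 0.536 -0.192  0.   ] [ 0.534 -0.191  0.006]
bottle [ 0.787 -0.214  0.   ]
dish [ 0.379 -0.081  0.   ]
beaker [ 0.64  -0.419  0.   ]
rack [0.801 0.084 0.   ]
green [ 0.304 -0.277  0.03 ]
small [ 0.723 -0.072  0.03 ]
roof corner (396, 189) [ 0.579 -0.161] [ 0.608 -0.194]
roof corner (431, 210) [ 0.533 -0.242] [ 0.552 -0.291]
roof corner (372, 207) [ 0.536 -0.106] [ 0.556 -0.129]
roof corner (384, 237) [ 0.469 -0.134] [ 0.476 -0.163]
roof corner (432, 213) [ 0.526 -0.244] [ 0.544 -0.294]
side cap [ 0.559 -0.232  0.068] [ 0.554 -0.246  0.094]
```

View pics/m1.png

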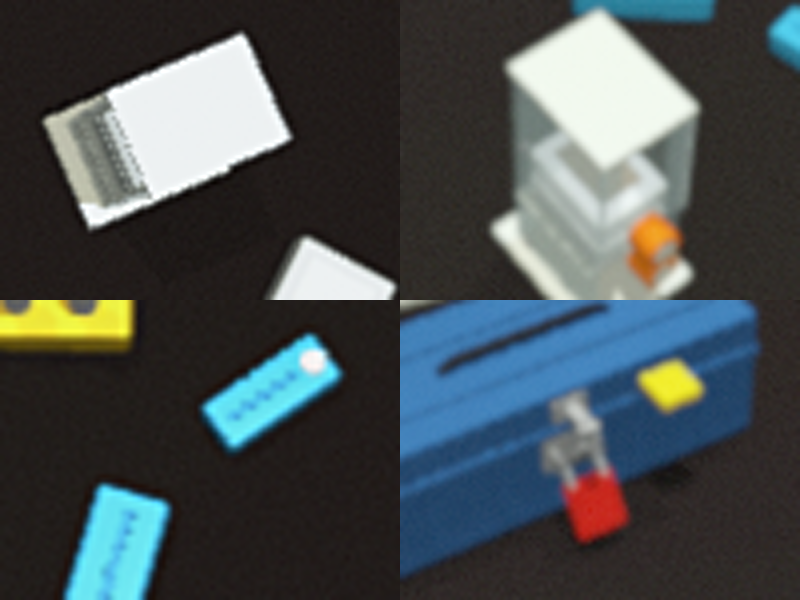

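```bash
cat >> h.py <<'E'
from scipy.spatial.transform import Rotation as Ro, Slerp
def Rt(yaw,tilt):
    """tool frame: horizontal heading yaw (deg, world), pointing 'tilt' deg below horizontal; tilt 90 = down; jaws horizontal"""
    y,t=np.radians([yaw,tilt]); cx=np.array([np.cos(y),np.sin(y),0]); zt=-np.array([-np.sin(y),np.cos(y),0])
    a=np.cos(t)*cx-np.sin(t)*np.array([0,0,1]); return np.c_[np.cross(a,zt),a,zt]
def load():
    return json.load(open('m.json'))
def save(**k):
    try: m=load()
    except Exception: m={}
    m.update({a:np.array(b).tolist() for a,b in k.items()}); json.dump(m,open('m.json','w'))
def fr(name,P):
    x,y,a=load()[name]; a=np.radians(a); c,s=np.cos(a),np.sin(a)
    return np.array([x+c*P[0]-s*P[1],y+s*P[0]+c*P[1],P[2]])
def plan(wps,rot=40.,step=.079):
    """wps: list of (label,P,R) ; print calls"""
    s=bot.read_state(); P,R=np.array(s['position']),np.array(s['tcp_rot'])
    for lab,P1,R1 in wps:
        P1=np.array(P1,float); R1=R if R1 is None else R1
        d=R.T@(P1-P); w=Ro.from_matrix(R.T@R1).as_rotvec(degrees=True); an=np.linalg.norm(w)
        n=max(1,int(np.ceil(max(np.abs(d).max()/step,an/rot))))
        print(f'-- {lab} -> {P1.round(3)}')
        S=Slerp([0,1],Ro.from_matrix([R,R1])) 
        Rc=R; Pc=P
        for i in range(1,n+1):
            Pn=P+(P1-P)*i/n; Rn=S(i/n).as_matrix()
            t=(Rc.T@(Pn-Pc)/.08).round(3); q=(Ro.from_matrix(Rc.T@Rn).as_rotvec(degrees=True)/60).round(3)+0.
            rows=int(np.ceil(max(np.linalg.norm(t)*.08/.05,np.linalg.norm(q)*60/8.59)+.15))
            print('  t',(t+0.).tolist(),'w',q.tolist(),'rows',rows)
            Pc=Pc+Rc@(t*.08); Rc=Rc@Ro.from_rotvec(q*60,degrees=True).as_matrix()
        P,R=Pc,Rc
E
python3 - <<'E'
from h import *
save(car=[.522,.248,110.06],dis=[.535,-.191,113.5])
print(np.array(eyes.capture('wrist')['hand_eye']).round(3), np.array(eyes.capture('wrist')['mtx']).round(0))
a=load()['car'][2]
plan([('up',[.3,-.5,.34],Rt(a,90)),('view',fr('car',[-.25,0,.21]),Rt(a,45))])
E
```

```text
[[ 0.001  0.954  0.299 -0.082]
 [-0.001 -0.299  0.954 -0.14 ]
 [ 1.    -0.001  0.001 -0.   ]
 [ 0.     0.     0.     1.   ]] [[319.   0. 319.]
 [  0. 319. 199.]
 [  0.   0.   1.]]
-- up -> [ 0.3  -0.5   0.34]
  t [-0.441, -0.398, -0.215] w [0.0, -0.498, 0.0] rows 4
  t [-0.49, -0.397, 0.034] w [0.0, -0.497, 0.0] rows 4
  t [-0.408, -0.398, 0.272] w [0.0, -0.498, 0.0] rows 4
-- view -> [0.608 0.013 0.21 ]
  t [-0.784, 0.271, 0.969] w [0.0, 0.0, 0.125] rows 3
  t [-0.742, 0.371, 0.969] w [0.0, 0.0, 0.125] rows 3
  t [-0.687, 0.464, 0.97] w [0.0, 0.0, 0.125] rows 3
  t [-0.621, 0.55, 0.969] w [0.0, 0.0, 0.125] rows 3
  t [-0.543, 0.627, 0.969] w [0.0, 0.0, 0.125] rows 3
  t [-0.457, 0.692, 0.969] w [0.0, 0.0, 0.125] rows 3
```

{"fn": "arm_command", "kwargs": {"translation": [[-0.44,-0.4,-0.215],[-0.44,-0.4,-0.215],[-0.44,-0.4,-0.215],[-0.44,-0.4,-0.215]], "rotation": [[0,-0.5,0],[0,-0.5,0],[0,-0.5,0],[0,-0.5,0]], "grip": [-1,-1,-1,-1]}}

```text
time_s: 2.8
position: [0.2462, -0.5568, 0.277]
tcp_rot: [[-0.632, 0.0, 0.775], [-0.775, -0.001, -0.632], [0.001, -1.0, 0.001]]
force: [-0.2, -0.6, -0.4]
opening: 0.999
```

{"fn": "arm_command", "kwargs": {"translation": [[-0.49,-0.4,0.035],[-0.49,-0.4,0.035],[-0.49,-0.4,0.035],[-0.49,-0.4,0.035]], "rotation": [[0,-0.5,0],[0,-0.5,0],[0,-0.5,0],[0,-0.5,0]], "grip": [-1,-1,-1,-1]}}

```text
time_s: 3.2
position: [0.2733, -0.5283, 0.309]
tcp_rot: [[-0.16, 0.0, 0.987], [-0.987, -0.001, -0.16], [0.001, -1.0, 0.0]]
force: [0.1, 0.2, -0.8]
opening: 0.996
```

{"fn": "arm_command", "kwargs": {"translation": [[-0.41,-0.4,0.27],[-0.41,-0.4,0.27],[-0.41,-0.4,0.27],[-0.41,-0.4,0.27]], "rotation": [[0,-0.5,0],[0,-0.5,0],[0,-0.5,0],[0,-0.5,0]], "grip": [-1,-1,-1,-1]}}

```text
time_s: 3.6
position: [0.3, -0.4994, 0.341]
tcp_rot: [[0.355, 0.0, 0.935], [-0.935, -0.001, 0.355], [0.001, -1.0, -0.0]]
force: [-0.2, -0.0, 1.0]
opening: 0.998
```

{"fn": "arm_command", "kwargs": {"translation": [[-0.78,0.27,0.97],[-0.78,0.27,0.97],[-0.78,0.27,0.97]], "rotation": [[0,0,0.125],[0,0,0.125],[0,0,0.125]], "grip": [-0.5,-0.5,-0.5]}}

```text
time_s: 3.9
position: [0.3521, -0.4087, 0.3173]
tcp_rot: [[0.351, -0.047, 0.935], [-0.926, 0.129, 0.354], [-0.138, -0.99, 0.001]]
force: [-0.9, 0.0, 0.4]
opening: 0.817
```

{"fn": "arm_command", "kwargs": {"translation": [[-0.74,0.37,0.97],[-0.74,0.37,0.97],[-0.74,0.37,0.97]], "rotation": [[0,0,0.125],[0,0,0.125],[0,0,0.125]], "grip": [-0.5,-0.5,-0.5]}}

```text
time_s: 4.2
position: [0.4025, -0.3234, 0.296]
tcp_rot: [[0.342, -0.093, 0.935], [-0.902, 0.248, 0.355], [-0.265, -0.964, 0.001]]
force: [-0.2, -1.0, 0.0]
opening: 0.753
```

{"fn": "arm_command", "kwargs": {"translation": [[-0.69,0.46,0.97],[-0.69,0.46,0.97],[-0.69,0.46,0.97]], "rotation": [[0,0,0.125],[0,0,0.125],[0,0,0.125]], "grip": [-0.5,-0.5,-0.5]}}

```text
time_s: 4.5
position: [0.4528, -0.2383, 0.275]
tcp_rot: [[0.327, -0.137, 0.935], [-0.862, 0.362, 0.355], [-0.387, -0.922, 0.0]]
force: [-0.2, -0.2, 0.6]
opening: 0.749
```

{"fn": "arm_command", "kwargs": {"translation": [[-0.62,0.55,0.97],[-0.62,0.55,0.97],[-0.62,0.55,0.97]], "rotation": [[0,0,0.125],[0,0,0.125],[0,0,0.125]], "grip": [-0.5,-0.5,-0.5]}}

```text
time_s: 4.8
position: [0.5034, -0.1532, 0.2534]
tcp_rot: [[0.306, -0.178, 0.935], [-0.808, 0.47, 0.354], [-0.503, -0.864, -0.0]]
force: [-0.4, 0.1, 0.5]
opening: 0.75
```

{"fn": "arm_command", "kwargs": {"translation": [[-0.54,0.63,0.97],[-0.54,0.63,0.97],[-0.54,0.63,0.97]], "rotation": [[0,0,0.125],[0,0,0.125],[0,0,0.125]], "grip": [-0.5,-0.5,-0.5]}}

```text
time_s: 5.1
position: [0.5541, -0.0679, 0.2313]
tcp_rot: [[0.28, -0.216, 0.935], [-0.741, 0.571, 0.354], [-0.61, -0.792, 0.0]]
force: [-1.5, 0.7, 0.9]
opening: 0.752
```

{"fn": "arm_command", "kwargs": {"translation": [[-0.46,0.69,0.97],[-0.46,0.69,0.97],[-0.46,0.69,0.97]], "rotation": [[0,0,0.125],[0,0,0.125],[0,0,0.125]], "grip": [-0.5,-0.5,-0.5]}}

```text
time_s: 5.4
position: [0.6048, 0.0178, 0.2098]
tcp_rot: [[0.25, -0.25, 0.935], [-0.661, 0.662, 0.354], [-0.708, -0.707, 0.0]]
force: [-0.6, 0.3, 0.7]
opening: 0.748
```

```bash
cat > c.py <<'E'
from h import *
np.set_printoptions(precision=3,suppress=True)
c=cap('wrist')
cp={'lid_tab':(-.085,-.079,.104),'lever_pivot':(-.079,0,.067),'lever_grip':(-.106,0,.0285),'carrier':(0,0,0),'keeper':None,'hook_bar':None,'brick_bay':None}
im=c['img'].copy(); obs=[]
for k,P in cp.items():
    for p,cf in spot('wrist',k,2): 
        print(k,p.round(0),cf); cv2.circle(im,tuple(int(v) for v in p),3,(255,255,0),1)
        if P and k!='carrier' and not any(o[2]==k for o in obs): obs.append((p,P,k))
# predicted
for P in [(-.065,-.169,.125),(-.065,.169,.125),(.065,-.169,.125),(.065,.169,.125),(-.065,-.169,0),(-.065,.169,0),(-.085,-.079,.104),(-.106,0,.0285)]:
    q=proj(c,fr('car',P))[0]; cv2.drawMarker(im,tuple(int(v) for v in q),(0,255,0),0,8)
cv2.imwrite('pics/w1.png',im)
E
python3 c.py
```

```text
lid_tab [398. 147.] 0.63
lever_pivot [319. 160.] 0.93
lever_grip [318. 195.] 0.69
carrier [322. 140.] 0.76
carrier [326.  38.] 0.53
keeper [318. 148.] 0.9
hook_bar [324. 145.] 0.6
```

View pics/w1.png

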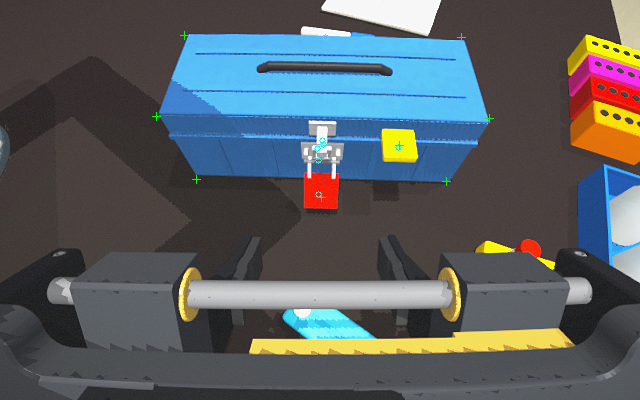

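```bash
cat >> h.py <<'E'
def arc(Ps,R0,P0):
    """rows relative to P0 along R0 axes, shares"""
    for P in Ps: print('   ',(R0.T@(np.array(P)-P0)/.08).round(2).tolist())
def lev(th,off=.003,tilt=45,r=.047):
    t=np.radians(35+th); k=np.radians(tilt)
    return fr('car',[-.079-r*np.sin(t)-off*np.cos(k),0,.067-r*np.cos(t)+off*np.sin(k)])
E
python3 - <<'E'
from h import *
a=load()['car'][2]; R=Rt(a,45)
plan([('pre',fr('car',[-.166,0,.0885+.005]),R),('grip',lev(0),R)])
for s in (0,50): print('arc from',s); arc([lev(s+d) for d in (10,20,30,40,50)],R,lev(s))
print('to 108'); arc([lev(100+d) for d in (4,8)],R,lev(100))
E
```

```text
-- pre -> [0.579 0.092 0.094]
  t [0.159, 0.885, 0.022] w [0.002, 0.002, 0.001] rows 2
  t [0.159, 0.886, 0.021] w [0.001, 0.002, 0.0] rows 2
-- grip -> [0.559 0.146 0.031]
  t [0.022, 0.534, 0.0] w [0.0, 0.0, 0.0] rows 2
  t [0.022, 0.533, 0.001] w [0.0, 0.0, 0.0] rows 2
arc from 0
    [0.01, -0.1, -0.0]
    [-0.0, -0.2, -0.0]
    [-0.03, -0.3, -0.0]
    [-0.07, -0.4, 0.0]
    [-0.13, -0.48, -0.0]
arc from 50
    [-0.07, -0.07, 0.0]
    [-0.16, -0.13, 0.0]
    [-0.25, -0.17, -0.0]
    [-0.35, -0.2, -0.0]
    [-0.45, -0.21, -0.0]
to 108
    [-0.04, 0.0, -0.0]
    [-0.08, 0.01, 0.0]
```

{"fn": "arm_command", "kwargs": {"translation": [[0.16,0.885,0.02],[0.16,0.885,0.02]], "rotation": [[0,0,0],[0,0,0]], "grip": [-0.5,-0.5]}}

```text
time_s: 6.0
position: [0.5897, 0.0547, 0.1505]
tcp_rot: [[0.246, -0.249, 0.937], [-0.662, 0.663, 0.35], [-0.708, -0.707, -0.002]]
force: [0.1, 0.6, -0.5]
opening: 0.752
```

{"fn": "arm_command", "kwargs": {"translation": [[0.16,0.885,0.02],[0.16,0.885,0.02],[0.16,0.885,0.02]], "rotation": [[0,0,0],[0,0,0],[0,0,0]], "grip": [-0.5,-0.5,-0.5]}}

```text
time_s: 6.3
position: [0.5756, 0.0947, 0.0908]
tcp_rot: [[0.244, -0.253, 0.936], [-0.661, 0.663, 0.352], [-0.71, -0.704, -0.006]]
force: [-0.1, 0.2, 0.3]
opening: 0.751
```

{"fn": "arm_command", "kwargs": {"translation": [[0.02,0.3,0],[0.02,0.6,0],[0.04,0.8,0],[0.04,1.0,0],[0.04,1.0,0]], "rotation": [[0,0,0],[0,0,0],[0,0,0],[0,0,0],[0,0,0]], "grip": [-0.5,-0.5,-0.5,-0.5,-0.5]}}

```text
time_s: 6.8
position: [0.5584, 0.145, 0.0333]
tcp_rot: [[0.247, -0.25, 0.936], [-0.662, 0.663, 0.351], [-0.708, -0.706, -0.002]]
force: [-0.5, 0.5, -0.4]
opening: 0.751
```

{"fn": "arm_command", "kwargs": {"translation": [[0,0.07,0],[0,0.07,0],[0,0.07,0],[0,0.07,0],[0,0.07,0]], "rotation": [[0,0,0],[0,0,0],[0,0,0],[0,0,0],[0,0,0]], "grip": [1,1,1,1,1]}}

```text
time_s: 7.3
position: [0.5577, 0.1473, 0.0302]
tcp_rot: [[0.248, -0.249, 0.936], [-0.663, 0.662, 0.351], [-0.707, -0.707, -0.001]]
force: [-2.1, -3.3, 1.7]
opening: 0.447
```

{"fn": "arm_command", "kwargs": {"translation": [[0.01,-0.1,0],[0,-0.2,0],[-0.03,-0.3,0],[-0.07,-0.4,0],[-0.13,-0.48,0]], "rotation": [[0,0,0],[0,0,0],[0,0,0],[0,0,0],[0,0,0]], "grip": [1,1,1,1,1]}}

```text
time_s: 7.8
position: [0.5641, 0.1287, 0.0648]
tcp_rot: [[0.247, -0.249, 0.936], [-0.663, 0.661, 0.351], [-0.707, -0.707, -0.002]]
force: [-4.9, 0.4, -5.8]
opening: 0.45
```

{"fn": "arm_command", "kwargs": {"translation": [[-0.07,-0.07,0],[-0.16,-0.13,0],[-0.25,-0.17,0],[-0.35,-0.2,0],[-0.45,-0.21,0]], "rotation": [[0,0,0],[0,0,0],[0,0,0],[0,0,0],[0,0,0]], "grip": [1,1,1,1,1]}}

```text
time_s: 8.3
position: [0.5616, 0.1423, 0.1031]
tcp_rot: [[0.249, -0.244, 0.937], [-0.663, 0.662, 0.349], [-0.706, -0.708, 0.003]]
force: [0.0, -0.5, -0.3]
opening: 0.384
```

{"fn": "arm_command", "kwargs": {"translation": [[-0.04,0,0],[-0.08,0.01,0],[-0.08,0.01,0],[-0.08,0.01,0]], "rotation": [[0,0,0],[0,0,0],[0,0,0],[0,0,0]], "grip": [1,1,1,1]}}

```text
time_s: 8.7
position: [0.558, 0.147, 0.1057]
tcp_rot: [[0.247, -0.249, 0.937], [-0.662, 0.663, 0.351], [-0.708, -0.706, -0.001]]
force: [-1.3, -1.3, 2.4]
opening: 0.091
```

```bash
python3 - <<'E'
from h import *
c=cap('wrist'); d=cap('side')
a=cv2.resize(c['img'][60:260,180:500],(640,400)); b=cv2.resize(d['img'][110:235,220:360],(448,400))
cv2.imwrite('pics/w2.png',cv2.resize(np.hstack([a,b]),(800,294)))
print(bot.read_state()['force'],spot('wrist','hook_bar'),spot('wrist','keeper'))
E
```

```text
[-2.07685061 -0.98052965  1.55995034] [] [(array([318.912, 240.92 ]), 0.56)]
```

View pics/w2.png

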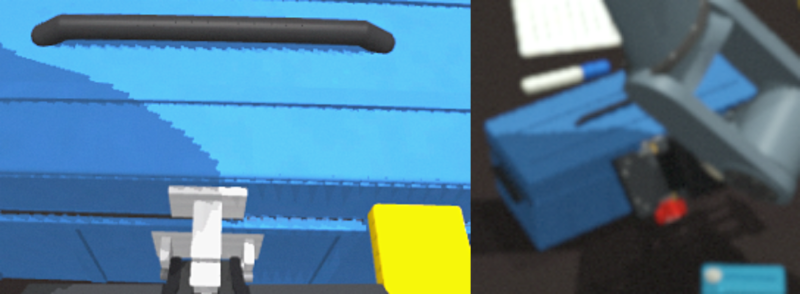

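{"fn": "arm_command", "kwargs": {"translation": [[0,0,0],[0,0,0],[0,0,0],[0,0,0],[0,0,0]], "rotation": [[0,0,0],[0,0,0],[0,0,0],[0,0,0],[0,0,0]], "grip": [-0.5,-0.5,-0.5,-0.5,-0.5]}}

```text
time_s: 9.4
position: [0.5586, 0.1469, 0.1057]
tcp_rot: [[0.248, -0.247, 0.937], [-0.662, 0.662, 0.35], [-0.707, -0.707, 0.0]]
force: [0.1, 0.6, -0.1]
opening: 0.465
```

{"fn": "arm_command", "kwargs": {"translation": [[0,-0.4,0],[0,-0.8,0],[0,-1.0,0],[0,-1,0]], "rotation": [[0,0,0],[0,0,0],[0,0,0],[0,0,0]], "grip": [-0.5,-0.5,-0.5,-0.5]}}

```text
time_s: 9.8
position: [0.5803, 0.0922, 0.1637]
tcp_rot: [[0.25, -0.243, 0.937], [-0.664, 0.662, 0.348], [-0.705, -0.709, 0.004]]
force: [0.0, 0.3, -0.0]
opening: 0.733
```

```bash
python3 - <<'E'
from h import *
c=cap('wrist'); d=cap('side')
a=cv2.resize(c['img'][60:260,180:500],(640,400)); b=cv2.resize(d['img'][110:235,220:360],(448,400))
cv2.imwrite('pics/w3.png',cv2.resize(np.hstack([a,b]),(800,294)))
for k in('lever_grip','hook_bar','keeper'):
  p=spot('wrist',k); print(k,p)
from scipy.optimize import minimize_scalar
p=spot('wrist','lever_grip')
if p:
  for th in range(0,120,10):
    t=np.radians(35+th); print(th,proj(c,fr('car',[-.079-.047*np.sin(t),0,.067-.047*np.cos(t)]))[0].round(0))
E
```

```text
lever_grip [(array([313.984, 248.   ]), 0.88)]
hook_bar []
keeper [(array([315.392, 193.68 ]), 0.58)]
0 [318. 246.]
10 [318. 251.]
20 [318. 254.]
30 [318. 256.]
40 [318. 257.]
50 [318. 256.]
60 [317. 253.]
70 [317. 248.]
80 [317. 241.]
90 [318. 233.]
100 [318. 223.]
110 [318. 212.]
```

View pics/w3.png

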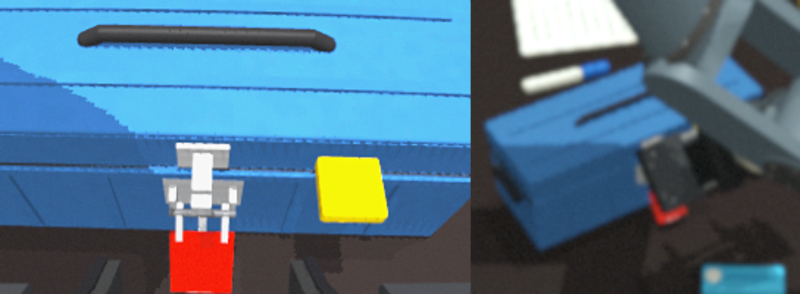

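```bash
python3 - <<'E'
from h import *
c=cap('wrist')['img']; o=cv2.imread('pics/w1.png')
cv2.imwrite('pics/w4.png',np.hstack([cv2.resize(o[110:215,280:360],(400,525),interpolation=3),cv2.resize(c[140:260,270:365],(400,525),interpolation=3)]))
E
```

```text
(no output)
```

View pics/w4.png

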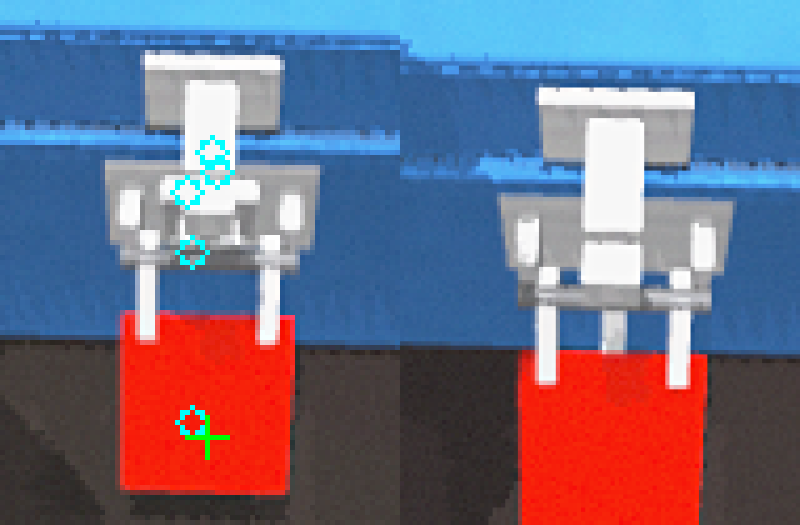

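```bash
cat >> h.py <<'E'
def lid(th,tilt,out=.006,off=.003,lift=0):
    t=np.radians(th); k=np.radians(tilt); v=np.array([-.150-out,.009+lift])
    x=.065+np.cos(t)*v[0]+np.sin(t)*v[1]; z=.095-np.sin(t)*v[0]+np.cos(t)*v[1]
    return fr('car',[x-off*np.cos(k),-.079,z+off*np.sin(k)]),Rt(load()['car'][2],tilt)
def lidrows(ths,tilts,n):
    for i in range(0,len(ths)-1,n):
        P0,R0=lid(ths[i],tilts[i]); print('from',round(ths[i],1))
        for j in range(i+1,min(i+n,len(ths)-1)+1):
            P,R=lid(ths[j],tilts[j]); print('   t',(R0.T@(P-P0)/.08).round(2).tolist(),'w',(Ro.from_matrix(R0.T@R).as_rotvec(degrees=True)/60).round(3).tolist())
E
python3 - <<'E'
from h import *
P,R=lid(0,25)
pre=P-R[:,1]*.07
plan([('pre',pre,R),('grip',P,R)])
lidrows(np.linspace(0,108,17),np.linspace(25,90,17),4)
E
```

```text
-- pre -> [0.65  0.127 0.135]
  t [0.095, 0.14, 0.498] w [0.004, 0.002, 0.166] rows 2
  t [0.118, 0.123, 0.497] w [0.004, 0.001, 0.166] rows 2
-- grip -> [0.628 0.187 0.105]
  t [0.0, 0.875, 0.0] w [0.0, 0.0, 0.0] rows 2
from 0.0
   t [-0.22, -0.07, -0.0] w [-0.0, -0.0, -0.068]
   t [-0.45, -0.12, -0.0] w [-0.0, 0.0, -0.135]
   t [-0.68, -0.14, -0.0] w [-0.0, 0.0, -0.203]
   t [-0.91, -0.13, 0.0] w [0.0, 0.0, -0.271]
from 27.0
   t [-0.23, -0.03, -0.0] w [-0.0, -0.0, -0.068]
   t [-0.46, -0.03, -0.0] w [-0.0, 0.0, -0.135]
   t [-0.69, -0.01, -0.0] w [-0.0, -0.0, -0.203]
   t [-0.92, 0.04, -0.0] w [-0.0, -0.0, -0.271]
from 54.0
   t [-0.23, 0.01, -0.0] w [0.0, -0.0, -0.068]
   t [-0.46, 0.05, -0.0] w [0.0, 0.0, -0.135]
   t [-0.68, 0.12, -0.0] w [0.0, 0.0, -0.203]
   t [-0.9, 0.21, -0.0] w [-0.0, 0.0, -0.271]
from 81.0
   t [-0.23, 0.06, 0.0] w [0.0, -0.0, -0.068]
   t [-0.44, 0.14, 0.0] w [0.0, -0.0, -0.135]
   t [-0.65, 0.24, 0.0] w [0.0, -0.0, -0.203]
   t [-0.84, 0.37, 0.0] w [0.0, -0.0, -0.271]
```

{"fn": "arm_command", "kwargs": {"translation": [[0.095,0.14,0.5],[0.095,0.14,0.5],[0.095,0.14,0.5]], "rotation": [[0.004,0.002,0.166],[0.004,0.002,0.166],[0.004,0.002,0.166]], "grip": [-0.5,-0.5,-0.5]}}

```text
time_s: 10.45
position: [0.6138, 0.1106, 0.1459]
tcp_rot: [[0.195, -0.287, 0.938], [-0.537, 0.769, 0.347], [-0.821, -0.571, -0.004]]
force: [-0.2, -0.6, 0.8]
opening: 0.749
```

{"fn": "arm_command", "kwargs": {"translation": [[0.118,0.123,0.497],[0.118,0.123,0.497],[0.118,0.123,0.497]], "rotation": [[0.004,0.001,0.166],[0.004,0.001,0.166],[0.004,0.001,0.166]], "grip": [-0.5,-0.5,-0.5]}}

```text
time_s: 10.75
position: [0.6502, 0.1267, 0.1348]
tcp_rot: [[0.145, -0.311, 0.939], [-0.397, 0.851, 0.343], [-0.906, -0.423, -0.0]]
force: [-0.7, -0.4, 0.9]
opening: 0.751
```

{"fn": "arm_command", "kwargs": {"translation": [[0,0.3,0],[0,0.6,0],[0,0.875,0],[0,0.875,0]], "rotation": [[0,0,0],[0,0,0],[0,0,0],[0,0,0]], "grip": [-0.5,-0.5,-0.5,-0.5]}}

```text
time_s: 11.15
position: [0.6281, 0.1882, 0.1096]
tcp_rot: [[0.151, -0.311, 0.939], [-0.398, 0.85, 0.345], [-0.905, -0.426, 0.004]]
force: [-0.2, -0.1, 0.2]
opening: 0.755
```

{"fn": "arm_command", "kwargs": {"translation": [[0,0,0],[0,0,0],[0,0,0],[0,0,0],[0,0,0]], "rotation": [[0,0,0],[0,0,0],[0,0,0],[0,0,0],[0,0,0]], "grip": [1,1,1,1,1]}}

```text
time_s: 11.65
position: [0.6284, 0.1849, 0.1063]
tcp_rot: [[0.146, -0.312, 0.939], [-0.397, 0.85, 0.345], [-0.906, -0.423, -0.0]]
force: [0.0, -5.3, 3.4]
opening: 0.389
```

{"fn": "arm_command", "kwargs": {"translation": [[-0.22,-0.07,0],[-0.45,-0.12,0],[-0.68,-0.14,0],[-0.91,-0.13,0]], "rotation": [[0,0,-0.068],[0,0,-0.135],[0,0,-0.203],[0,0,-0.271]], "grip": [1,1,1,1]}}

```text
time_s: 12.05
position: [0.6217, 0.2044, 0.1745]
tcp_rot: [[0.226, -0.255, 0.94], [-0.626, 0.701, 0.341], [-0.746, -0.666, -0.001]]
force: [-0.3, 1.0, -6.8]
opening: 0.386
```

{"fn": "arm_command", "kwargs": {"translation": [[-0.23,-0.03,0],[-0.46,-0.03,0],[-0.69,-0.01,0],[-0.92,0.04,0]], "rotation": [[0,0,-0.068],[0,0,-0.135],[0,0,-0.203],[0,0,-0.271]], "grip": [1,1,1,1]}}

```text
time_s: 12.45
position: [0.6052, 0.2523, 0.2287]
tcp_rot: [[0.289, -0.178, 0.94], [-0.797, 0.499, 0.34], [-0.53, -0.848, 0.002]]
force: [1.4, 0.2, -8.3]
opening: 0.383
```

{"fn": "arm_command", "kwargs": {"translation": [[-0.23,0.01,0],[-0.46,0.05,0],[-0.68,0.12,0],[-0.9,0.21,0]], "rotation": [[0,0,-0.068],[0,0,-0.135],[0,0,-0.203],[0,0,-0.271]], "grip": [1,1,1,1]}}

```text
time_s: 12.85
position: [0.5825, 0.3183, 0.2542]
tcp_rot: [[0.329, -0.087, 0.94], [-0.905, 0.257, 0.34], [-0.271, -0.963, 0.006]]
force: [4.7, -2.1, -7.5]
opening: 0.388
```

{"fn": "arm_command", "kwargs": {"translation": [[-0.23,0.06,0],[-0.44,0.14,0],[-0.65,0.24,0],[-0.84,0.37,0],[-0.84,0.37,0]], "rotation": [[0,0,-0.068],[0,0,-0.135],[0,0,-0.203],[0,0,-0.271],[0,0,-0.271]], "grip": [1,1,1,1,1]}}

```text
time_s: 13.35
position: [0.5572, 0.392, 0.2439]
tcp_rot: [[0.345, 0.01, 0.939], [-0.939, 0.001, 0.345], [0.002, -1.0, 0.01]]
force: [6.6, 3.5, -0.6]
opening: 0.389
```

```bash
python3 - <<'E'
from h import *
s=bot.read_state(); P=np.array(s['position'])
plan([('up',P+[0,0,.075],None),('view',[.61,.01,.26],Rt(164.6,90))])
E
```

```text
-- up -> [0.557 0.392 0.319]
  t [0.002, -0.937, 0.009] w [0.0, 0.0, 0.0] rows 2
-- view -> [0.61 0.01 0.26]
  t [0.942, 0.147, -0.207] w [-0.002, -0.181, 0.001] rows 2
  t [0.886, 0.148, -0.381] w [-0.001, -0.182, 0.002] rows 2
  t [0.798, 0.145, -0.541] w [-0.002, -0.181, 0.001] rows 2
  t [0.682, 0.147, -0.682] w [-0.001, -0.182, 0.001] rows 2
  t [0.54, 0.146, -0.798] w [-0.002, -0.181, 0.001] rows 2
```

{"fn": "arm_command", "kwargs": {"translation": [[0,0,0],[0,0,0],[0,0,0],[0,0,0],[0,0,0]], "rotation": [[0,0,0],[0,0,0],[0,0,0],[0,0,0],[0,0,0]], "grip": [-0.5,-0.5,-0.5,-0.5,-0.5]}}

```text
time_s: 13.85
position: [0.5557, 0.3875, 0.2441]
tcp_rot: [[0.341, 0.002, 0.94], [-0.94, -0.002, 0.341], [0.002, -1.0, 0.002]]
force: [0.3, -0.3, -0.4]
opening: 0.72
```

{"fn": "arm_command", "kwargs": {"translation": [[0,-0.4,0],[0,-0.94,0],[0,-0.94,0]], "rotation": [[0,0,0],[0,0,0],[0,0,0]], "grip": [-0.5,-0.5,-0.5]}}

```text
time_s: 14.15
position: [0.5586, 0.3895, 0.3267]
tcp_rot: [[0.342, 0.015, 0.94], [-0.94, 0.005, 0.342], [0.001, -1.0, 0.016]]
force: [0.9, 0.8, 1.4]
opening: 0.748
```

{"fn": "arm_command", "kwargs": {"translation": [[0.94,0.147,-0.207],[0.94,0.147,-0.207]], "rotation": [[0,-0.181,0],[0,-0.181,0]], "grip": [-0.5,-0.5]}}

```text
time_s: 14.35
position: [0.5654, 0.3099, 0.3074]
tcp_rot: [[0.516, 0.003, 0.856], [-0.856, -0.003, 0.516], [0.004, -1.0, 0.001]]
force: [0.3, 0.5, -0.1]
opening: 0.744
```

{"fn": "arm_command", "kwargs": {"translation": [[0.886,0.147,-0.381],[0.886,0.147,-0.381]], "rotation": [[0,-0.181,0],[0,-0.181,0]], "grip": [-0.5,-0.5]}}

```text
time_s: 14.55
position: [0.5756, 0.2324, 0.2952]
tcp_rot: [[0.667, 0.002, 0.745], [-0.745, -0.003, 0.667], [0.003, -1.0, -0.001]]
force: [0.4, 0.3, -0.2]
opening: 0.75
```

{"fn": "arm_command", "kwargs": {"translation": [[0.8,0.147,-0.54],[0.8,0.147,-0.54]], "rotation": [[0,-0.181,0],[0,-0.181,0]], "grip": [-0.5,-0.5]}}

```text
time_s: 14.75
position: [0.586, 0.1559, 0.2837]
tcp_rot: [[0.795, 0.002, 0.606], [-0.606, -0.002, 0.795], [0.003, -1.0, -0.001]]
force: [-0.0, -0.3, 0.7]
opening: 0.753
```

{"fn": "arm_command", "kwargs": {"translation": [[0.68,0.147,-0.68],[0.68,0.147,-0.68]], "rotation": [[0,-0.181,0],[0,-0.181,0]], "grip": [-0.5,-0.5]}}

```text
time_s: 14.95
position: [0.5963, 0.0796, 0.2721]
tcp_rot: [[0.895, 0.002, 0.445], [-0.445, -0.002, 0.895], [0.003, -1.0, -0.001]]
force: [-0.7, 0.5, -0.4]
opening: 0.75
```

{"fn": "arm_command", "kwargs": {"translation": [[0.54,0.147,-0.8],[0.54,0.147,-0.8],[0.54,0.147,-0.8]], "rotation": [[0,-0.181,0],[0,-0.181,0],[0,-0.181,0]], "grip": [-0.5,-0.5,-0.5]}}

```text
time_s: 15.25
position: [0.6066, 0.0016, 0.2601]
tcp_rot: [[0.961, 0.002, 0.275], [-0.275, -0.002, 0.961], [0.002, -1.0, -0.002]]
force: [-0.3, 0.9, 0.0]
opening: 0.748
```

```bash
cat > brick.py <<'E'
from h import *
np.set_printoptions(precision=3,suppress=True)
print(bot.read_state()['position'])
c=cap('wrist'); d=cap('top')
def rects(c,zt=.03):
    hsv=cv2.cvtColor(c['img'],cv2.COLOR_BGR2HSV); m=cv2.inRange(hsv,(88,70,120),(105,255,255)); out=[]
    m=cv2.morphologyEx(m,cv2.MORPH_CLOSE,np.ones((5,5)))
    for cn in cv2.findContours(m,0,1)[0]:
        if cv2.contourArea(cn)<60: continue
        w=np.array([at_z(c,p[0],zt)[:2] for p in cn],np.float32); (ce,sz,an)=cv2.minAreaRect(w)
        if sz[0]<sz[1]: sz=sz[::-1]; an+=90
        if .05<sz[0]<.15: out.append((np.array(ce),np.array(sz),an%180))
    return out
for n,q in(('wrist',c),('top',d)):
    for r in rects(q): print(n,*r)
cv2.imwrite('pics/br.png',np.hstack([c['img'],cv2.resize(d['img'][130:300,160:290],(306,400))])[:,:])
E
python3 brick.py
```

```text
[0.607 0.002 0.26 ]
wrist [ 0.721 -0.069] [0.065 0.028] 126.13668060302734
wrist [0.62  0.012] [0.099 0.038] 165.0615005493164
wrist [0.621 0.246] [0.108 0.012] 19.684093475341797
top [0.61  0.014] [0.052 0.038] 163.44471740722656
```

```bash
python3 -c "
import cv2;i=cv2.imread('pics/br.png');cv2.imwrite('pics/br2.png',cv2.resize(i,(800,338)))"
```

```text
(no output)
```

View pics/br2.png

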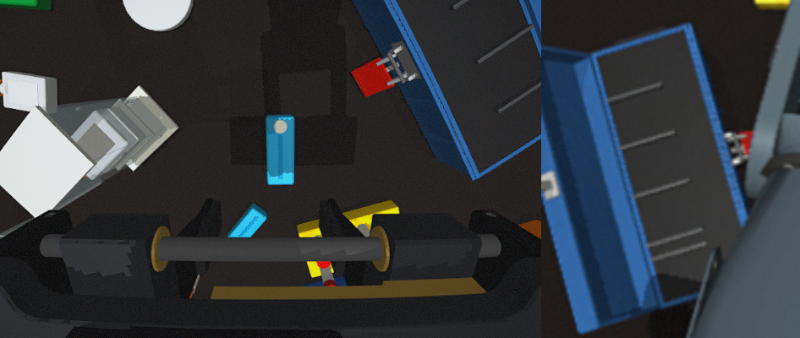

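```bash
python3 - <<'E'
from h import *
a=load()['car'][2]
b=fr('car',[.003,.137,0])
plan([('above',[.620,.012,.11],Rt(165,90)),('down',[.620,.012,.038],Rt(165,90)),('up',[.62,.012,.2],Rt(165,90)),('over',[b[0],b[1],.2],Rt(a,90)),('lower',[b[0],b[1],.127],Rt(a,90))])
E
```

```text
-- above -> [0.62  0.012 0.11 ]
  t [0.07, 0.942, 0.063] w [0.0, -0.007, 0.001] rows 2
  t [0.072, 0.942, 0.063] w [0.0, -0.007, 0.001] rows 2
-- down -> [0.62  0.012 0.038]
  t [0.0, 0.9, 0.0] w [0.0, 0.0, 0.0] rows 2
-- up -> [0.62  0.012 0.2  ]
  t [0.0, -0.675, 0.0] w [0.0, 0.0, 0.0] rows 2
  t [0.0, -0.675, 0.0] w [0.0, 0.0, 0.0] rows 2
  t [-0.001, -0.675, 0.0] w [0.0, 0.0, 0.0] rows 2
-- over -> [0.392 0.204 0.2  ]
  t [-0.843, 0.0, 0.395] w [0.0, 0.229, 0.0] rows 2
  t [-0.912, 0.001, 0.183] w [0.0, 0.229, 0.0] rows 2
  t [-0.929, 0.0, -0.038] w [0.0, 0.229, 0.0] rows 2
  t [-0.894, 0.001, -0.259] w [0.0, 0.228, 0.0] rows 2
-- lower -> [0.392 0.204 0.127]
  t [0.0, 0.912, 0.0] w [0.0, 0.0, 0.0] rows 2
```

{"fn": "arm_command", "kwargs": {"translation": [[0.14,0.94,0.125],[0.14,0.94,0.125],[0.14,0.94,0.125]], "rotation": [[0,-0.014,0],[0,-0.014,0],[0,-0.014,0]], "grip": [-0.5,-0.5,-0.5]}}

```text
time_s: 15.65
position: [0.6175, 0.0147, 0.1821]
tcp_rot: [[0.967, -0.006, 0.255], [-0.255, 0.001, 0.967], [-0.006, -1.0, -0.001]]
force: [-0.6, -0.6, 0.3]
opening: 0.749
```

{"fn": "arm_command", "kwargs": {"translation": [[0,0.5,0],[0,0.94,0],[0,0.94,0]], "rotation": [[0,0,0],[0,0,0],[0,0,0]], "grip": [-0.5,-0.5,-0.5]}}

```text
time_s: 15.95
position: [0.6175, 0.0139, 0.108]
tcp_rot: [[0.967, -0.005, 0.255], [-0.255, 0.0, 0.967], [-0.005, -1.0, -0.001]]
force: [-0.5, 0.7, -0.9]
opening: 0.748
```

{"fn": "arm_command", "kwargs": {"translation": [[0,0.4,0],[0,0.7,0],[0,0.9,0],[0,0.9,0]], "rotation": [[0,0,0],[0,0,0],[0,0,0],[0,0,0]], "grip": [-0.5,-0.5,-0.5,-0.5]}}

```text
time_s: 16.35
position: [0.6204, 0.0128, 0.0387]
tcp_rot: [[0.967, 0.001, 0.256], [-0.256, -0.001, 0.967], [0.002, -1.0, -0.0]]
force: [-0.2, 0.4, -0.5]
opening: 0.747
```

{"fn": "arm_command", "kwargs": {"translation": [[0,0,0],[0,0,0],[0,0,0],[0,0,0],[0,0,0]], "rotation": [[0,0,0],[0,0,0],[0,0,0],[0,0,0],[0,0,0]], "grip": [1,1,1,1,1]}}

```text
time_s: 16.85
position: [0.6212, 0.0122, 0.0397]
tcp_rot: [[0.967, 0.004, 0.256], [-0.256, -0.001, 0.967], [0.004, -1.0, -0.0]]
force: [-0.7, 0.3, 5.8]
opening: 0.459
```

{"fn": "arm_command", "kwargs": {"translation": [[0,-0.2,0],[0,-0.4,0],[0,-0.7,0],[0,-1.0,0],[0,-1,0]], "rotation": [[0,0,0],[0,0,0],[0,0,0],[0,0,0],[0,0,0]], "grip": [1,1,1,1,1]}}

```text
time_s: 17.35
position: [0.6232, 0.0121, 0.1233]
tcp_rot: [[0.967, 0.012, 0.256], [-0.256, -0.003, 0.967], [0.012, -1.0, 0.001]]
force: [0.1, -0.3, -2.0]
opening: 0.457
```

{"fn": "arm_command", "kwargs": {"translation": [[0,-0.4,0],[0,-0.8,0],[0,-1.0,0],[0,-1,0]], "rotation": [[0,0,0],[0,0,0],[0,0,0],[0,0,0]], "grip": [1,1,1,1]}}

```text
time_s: 17.75
position: [0.6217, 0.0123, 0.2012]
tcp_rot: [[0.967, 0.008, 0.256], [-0.256, -0.002, 0.967], [0.008, -1.0, 0.0]]
force: [0.7, 0.2, -2.3]
opening: 0.455
```

{"fn": "arm_command", "kwargs": {"translation": [[-0.84,0,0.395],[-0.84,0,0.395],[-0.84,0,0.395]], "rotation": [[0,0.229,0],[0,0.229,0],[0,0.229,0]], "grip": [1,1,1]}}

```text
time_s: 18.05
position: [0.558, 0.0627, 0.1963]
tcp_rot: [[0.879, -0.006, 0.478], [-0.478, 0.0, 0.879], [-0.006, -1.0, -0.003]]
force: [0.0, -0.7, -2.6]
opening: 0.457
```

{"fn": "arm_command", "kwargs": {"translation": [[-0.91,0,0.183],[-0.91,0,0.183],[-0.91,0,0.183]], "rotation": [[0,0.229,0],[0,0.229,0],[0,0.229,0]], "grip": [1,1,1]}}

```text
time_s: 18.35
position: [0.5022, 0.1096, 0.1967]
tcp_rot: [[0.741, -0.004, 0.672], [-0.672, -0.001, 0.741], [-0.003, -1.0, -0.003]]
force: [0.5, 0.6, -2.8]
opening: 0.458
```

{"fn": "arm_command", "kwargs": {"translation": [[-0.93,0,-0.038],[-0.93,0,-0.038],[-0.93,0,-0.038]], "rotation": [[0,0.229,0],[0,0.229,0],[0,0.229,0]], "grip": [1,1,1]}}

```text
time_s: 18.65
position: [0.4463, 0.1568, 0.197]
tcp_rot: [[0.56, -0.002, 0.828], [-0.828, -0.001, 0.56], [0.0, -1.0, -0.002]]
force: [-0.1, 0.1, -2.8]
opening: 0.456
```

{"fn": "arm_command", "kwargs": {"translation": [[-0.89,0,-0.26],[-0.89,0,-0.26],[-0.89,0,-0.26],[-0.89,0,-0.26]], "rotation": [[0,0.229,0],[0,0.229,0],[0,0.229,0],[0,0.229,0]], "grip": [1,1,1,1]}}

```text
time_s: 19.05
position: [0.3942, 0.2032, 0.1978]
tcp_rot: [[0.348, 0.005, 0.938], [-0.938, -0.001, 0.348], [0.003, -1.0, 0.004]]
force: [0.4, -0.5, -0.9]
opening: 0.458
```

```bash
python3 - <<'E'
from h import *
c=cap('wrist'); im=c['img'].copy()
# carrier fit check: ribs and brick bay outlines
z=.101
for y in(-.104,-.1,-.04,-.036,.024,.028,.088,.092):
    q=proj(c,[fr('car',[-.014,y,z]),fr('car',[.06,y,z])]).astype(int); cv2.line(im,tuple(map(int,q[0])),tuple(map(int,q[1])),(0,255,0),1)
q=proj(c,[fr('car',p) for p in([-.0535,.11,.101],[.0595,.11,.101],[.0595,.164,.095],[-.0535,.164,.095])]); cv2.polylines(im,[q.astype(np.int32)],True,(0,255,255),1)
cv2.imwrite('pics/w5.png',im)
a=load()['car'][2]; b=fr('car',[.003,.137,0]); print(bot.read_state()['position'],b,bot.read_state()['opening'])
plan([('c',[b[0],b[1],.2],Rt(a,90))])
E
```

```text
[0.39471093 0.20297261 0.19789854] [0.39228224 0.20382645 0.        ] 0.4580776885714503
-- c -> [0.392 0.204 0.2  ]
  t [-0.02, -0.026, -0.025] w [-0.005, 0.004, 0.003] rows 1
```

View pics/w5.png

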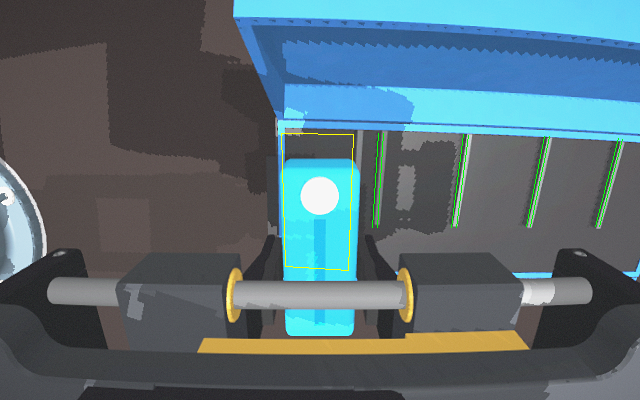

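{"fn": "arm_command", "kwargs": {"translation": [[-0.02,0.3,-0.025],[-0.02,0.6,-0.025],[-0.02,0.8,-0.025],[-0.02,0.87,-0.025],[-0.02,0.87,-0.025]], "rotation": [[-0.005,0.004,0.003],[-0.005,0.004,0.003],[-0.005,0.004,0.003],[-0.005,0.004,0.003],[-0.005,0.004,0.003]], "grip": [1,1,1,1,1]}}

```text
time_s: 19.6
position: [0.3916, 0.2035, 0.1278]
tcp_rot: [[0.34, -0.003, 0.94], [-0.94, -0.0, 0.34], [-0.001, -1.0, -0.003]]
force: [-0.2, 0.5, -1.5]
opening: 0.455
```

{"fn": "arm_command", "kwargs": {"translation": [[0,0.02,0],[0,0.04,0],[0,0.04,0]], "rotation": [[0,0,0],[0,0,0],[0,0,0]], "grip": [1,1,1]}}

```text
time_s: 19.9
position: [0.3915, 0.204, 0.1267]
tcp_rot: [[0.342, 0.0, 0.94], [-0.94, 0.0, 0.342], [-0.0, -1.0, 0.0]]
force: [-1.1, -2.3, 6.4]
opening: 0.454
```

```bash
python3 - <<'E'
from h import *
P=np.array(bot.read_state()['position'])
a=load()['dis'][2]; v=fr('dis',[-.053-.13,0,.068+.12])
print(v)
plan([('up',[P[0],P[1],.2],None),('over',[.5,-.08,.32],Rt(a,80)),('v0',[v[0],v[1],.30],Rt(a,40)),('v',v,Rt(a,40))])
E
```

```text
[ 0.60797108 -0.35882199  0.188     ]
-- up -> [0.392 0.204 0.2  ]
  t [0.0, -0.917, 0.0] w [0.0, 0.0, 0.0] rows 2
-- over -> [ 0.5  -0.08  0.32]
  t [0.95, -0.375, 0.016] w [-0.001, -0.015, 0.042] rows 2
  t [0.932, -0.416, 0.0] w [-0.002, -0.014, 0.041] rows 2
  t [0.914, -0.457, -0.014] w [-0.001, -0.015, 0.042] rows 2
  t [0.893, -0.495, -0.029] w [-0.002, -0.015, 0.042] rows 2
-- v0 -> [ 0.608 -0.359  0.3  ]
  t [0.93, -0.101, -0.038] w [0.0, 0.0, 0.167] rows 2
  t [0.898, -0.261, -0.039] w [0.0, 0.0, 0.166] rows 2
  t [0.84, -0.413, -0.038] w [0.0, 0.0, 0.167] rows 2
  t [0.755, -0.553, -0.038] w [0.001, 0.0, 0.166] rows 2
-- v -> [ 0.608 -0.359  0.188]
  t [0.536, 0.45, 0.0] w [0.0, 0.0, 0.0] rows 2
  t [0.536, 0.45, -0.001] w [0.0, 0.0, 0.0] rows 2
```

{"fn": "arm_command", "kwargs": {"translation": [[0,0,0],[0,0,0],[0,0,0],[0,0,0]], "rotation": [[0,0,0],[0,0,0],[0,0,0],[0,0,0]], "grip": [-0.35,-0.35,-0.35,-0.35]}}

```text
time_s: 20.3
position: [0.3903, 0.2041, 0.1252]
tcp_rot: [[0.341, -0.003, 0.94], [-0.94, 0.0, 0.341], [-0.001, -1.0, -0.003]]
force: [-0.9, -0.2, -0.3]
opening: 0.656
```

{"fn": "arm_command", "kwargs": {"translation": [[0,-0.3,0],[0,-0.9,0],[0,-0.92,0]], "rotation": [[0,0,0],[0,0,0],[0,0,0]], "grip": [-0.35,-0.35,-0.35]}}

```text
time_s: 20.6
position: [0.3936, 0.2049, 0.2028]
tcp_rot: [[0.341, 0.007, 0.94], [-0.94, 0.002, 0.341], [0.0, -1.0, 0.007]]
force: [0.8, -0.2, -0.9]
opening: 0.673
```

{"fn": "arm_command", "kwargs": {"translation": [[0.95,-0.375,0.016],[0.95,-0.375,0.016]], "rotation": [[0,-0.015,0.042],[0,-0.015,0.042]], "grip": [-0.2,-0.2]}}

```text
time_s: 20.8
position: [0.4185, 0.1325, 0.2293]
tcp_rot: [[0.358, -0.017, 0.933], [-0.933, 0.041, 0.359], [-0.045, -0.999, -0.001]]
force: [1.0, 0.7, 0.2]
opening: 0.616
```

{"fn": "arm_command", "kwargs": {"translation": [[0.93,-0.416,0],[0.93,-0.416,0]], "rotation": [[0,-0.015,0.042],[0,-0.015,0.042]], "grip": [-0.2,-0.2]}}

```text
time_s: 21.0
position: [0.4464, 0.0595, 0.2592]
tcp_rot: [[0.368, -0.032, 0.929], [-0.926, 0.082, 0.369], [-0.088, -0.996, 0.001]]
force: [0.7, 1.1, 0.9]
opening: 0.6
```

{"fn": "arm_command", "kwargs": {"translation": [[0.914,-0.457,-0.014],[0.914,-0.457,-0.014]], "rotation": [[0,-0.015,0.042],[0,-0.015,0.042]], "grip": [-0.2,-0.2]}}

```text
time_s: 21.2
position: [0.4736, -0.0122, 0.2889]
tcp_rot: [[0.38, -0.049, 0.924], [-0.916, 0.122, 0.383], [-0.131, -0.991, 0.002]]
force: [1.0, 0.6, 0.1]
opening: 0.601
```

{"fn": "arm_command", "kwargs": {"translation": [[0.893,-0.495,-0.029],[0.893,-0.495,-0.029]], "rotation": [[0,-0.015,0.042],[0,-0.015,0.042]], "grip": [-0.2,-0.2]}}

```text
time_s: 21.4
position: [0.5005, -0.0836, 0.3185]
tcp_rot: [[0.392, -0.066, 0.918], [-0.903, 0.162, 0.397], [-0.175, -0.985, 0.004]]
force: [-0.0, 0.5, -0.0]
opening: 0.601
```

{"fn": "arm_command", "kwargs": {"translation": [[0.93,-0.101,-0.038],[0.93,-0.101,-0.038]], "rotation": [[0,0,0.167],[0,0,0.167]], "grip": [-0.2,-0.2]}}

```text
time_s: 21.6
position: [0.5277, -0.1551, 0.3113]
tcp_rot: [[0.372, -0.134, 0.919], [-0.862, 0.318, 0.395], [-0.345, -0.939, 0.003]]
force: [0.2, 0.4, -0.4]
opening: 0.599
```

{"fn": "arm_command", "kwargs": {"translation": [[0.9,-0.26,-0.038],[0.9,-0.26,-0.038]], "rotation": [[0,0,0.167],[0,0,0.167]], "grip": [-0.2,-0.2]}}

```text
time_s: 21.8
position: [0.5535, -0.2244, 0.3028]
tcp_rot: [[0.34, -0.201, 0.919], [-0.792, 0.466, 0.395], [-0.507, -0.862, -0.0]]
force: [-0.1, 1.0, -1.0]
opening: 0.603
```

{"fn": "arm_command", "kwargs": {"translation": [[0.84,-0.413,-0.038],[0.84,-0.413,-0.038]], "rotation": [[0,0,0.167],[0,0,0.167]], "grip": [-0.2,-0.2]}}

```text
time_s: 22.0
position: [0.5797, -0.2934, 0.2948]
tcp_rot: [[0.298, -0.259, 0.919], [-0.696, 0.599, 0.395], [-0.653, -0.757, -0.002]]
force: [-0.4, 0.0, -1.6]
opening: 0.603
```

{"fn": "arm_command", "kwargs": {"translation": [[0.755,-0.553,-0.038],[0.755,-0.553,-0.038]], "rotation": [[0,0,0.167],[0,0,0.167]], "grip": [-0.2,-0.2]}}

```text
time_s: 22.2
position: [0.6063, -0.3617, 0.2895]
tcp_rot: [[0.249, -0.308, 0.918], [-0.58, 0.712, 0.396], [-0.776, -0.631, -0.002]]
force: [0.8, -0.4, -0.9]
opening: 0.597
```

{"fn": "arm_command", "kwargs": {"translation": [[0.536,0.45,0],[0.536,0.45,0],[1.0,0.84,0],[1.0,0.84,0],[1.0,0.84,0]], "rotation": [[0,0,0],[0,0,0],[0,0,0],[0,0,0],[0,0,0]], "grip": [-0.2,-0.2,-0.2,-0.2,-0.2]}}

```text
time_s: 22.7
position: [0.6069, -0.3569, 0.1933]
tcp_rot: [[0.256, -0.308, 0.916], [-0.583, 0.707, 0.4], [-0.771, -0.637, 0.002]]
force: [0.4, -0.8, 0.4]
opening: 0.601
```

```bash
cat > d.py <<'E'
from h import *
np.set_printoptions(precision=3,suppress=True)
c=cap('wrist'); im=c['img'].copy()
print(bot.read_state()['position'])
for k in range(3): 
    q=proj(c,fr('dis',[-.063,0,.068+.026*k]))[0]; cv2.drawMarker(im,tuple(map(int,q)),(0,255,0),0,8); print('pred cap',k,q)
for P in [(-.043,-.04,.187),(-.043,.04,.187),(-.043,-.018,.086),(-.043,.018,.086),(-.033,-.026,.055),(-.033,.026,.055)]:
    q=proj(c,fr('dis',P))[0]; cv2.drawMarker(im,tuple(map(int,q)),(255,0,255),1,6)
print(box('wrist','flask1',5),spot('wrist','flask1',5),spot('wrist','dispenser'))
hsv=cv2.cvtColor(c['img'],cv2.COLOR_BGR2HSV); m=cv2.inRange(hsv,(5,150,120),(18,255,255))
for cn in cv2.findContours(m,0,1)[0]:
    if cv2.contourArea(cn)>60: print('orange',cv2.boundingRect(cn))
cv2.imwrite('pics/d1.png',im)
E
python3 d.py
```

```text
[ 0.608 -0.358  0.195]
pred cap 0 [319.426 205.212]
pred cap 1 [319.445 190.858]
pred cap 2 [319.467 174.309]
[(array([293., 174., 348., 210.]), 0.87), (array([301., 114., 344., 199.]), 0.62), (array([158., 205., 234., 253.]), 0.59)] [(array([200.832, 241.4  ]), 0.77), (array([315.392, 166.8  ]), 0.61), (array([321.472, 147.   ]), 0.59), (array([405.888,  15.72 ]), 0.4)] [(array([321.728, 191.52 ]), 0.85)]
orange (524, 232, 35, 45)
orange (309, 168, 24, 43)
orange (575, 83, 17, 14)
orange (540, 73, 15, 13)
orange (573, 8, 63, 38)
```

View pics/d1.png

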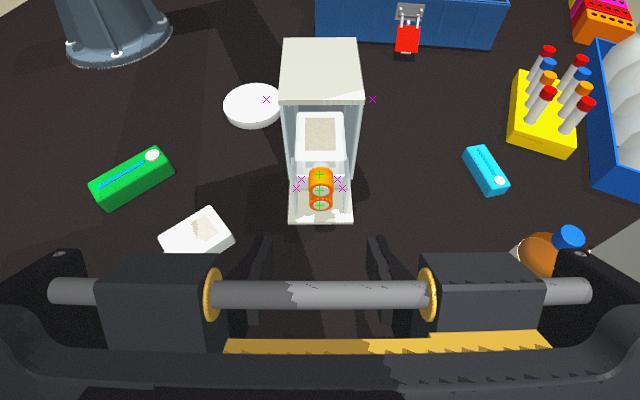

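```bash
cat >> h.py <<'E'
def capP(frame,x,y,z,tilt=60,off=.009,yaw=None):
    """TCP pose gripping a cap whose centre is at frame (x,y,z)"""
    R=Rt(load()[frame][2] if yaw is None else yaw,tilt); return fr(frame,[x,y,z])-R[:,1]*off,R
E
python3 - <<'E'
from h import *
save(dis=[.5362,-.1905,113.5])
P,R=capP('dis',-.053,0,.068)
Q,_=capP('dis',-.165,0,.068); Q2=Q+[0,0,.1]; 
U=Q+[0,0,.19]
B,RB=capP('car',-.031,-.134,.10)
plan([('pre',P-R[:,1]*.06,R),('grip',P,R),('draw',Q,R),('up',U,R),('over',B+[0,0,.15],RB),('down',B+[0,0,.02],RB),('set',B,RB)])
E
```

```text
-- pre -> [ 0.571 -0.271  0.128]
  t [-0.056, 0.731, 0.006] w [-0.001, 0.002, -0.166] rows 2
  t [-0.181, 0.711, 0.006] w [-0.002, 0.002, -0.167] rows 2
-- grip -> [ 0.559 -0.243  0.076]
  t [0.0, 0.75, 0.0] w [0.0, 0.0, 0.0] rows 2
-- draw -> [ 0.604 -0.346  0.076]
  t [0.606, -0.35, 0.0] w [0.0, 0.0, 0.0] rows 2
  t [0.607, -0.35, 0.001] w [0.0, 0.0, 0.0] rows 2
-- up -> [ 0.604 -0.346  0.266]
  t [-0.396, -0.686, 0.0] w [0.0, 0.0, 0.0] rows 2
  t [-0.396, -0.685, -0.001] w [0.0, 0.0, 0.0] rows 2
  t [-0.395, -0.686, 0.0] w [0.0, 0.0, 0.0] rows 2
-- over -> [0.66  0.261 0.258]
  t [-0.955, 0.57, 0.611] w [0.005, 0.008, 0.0] rows 3
  t [-0.961, 0.573, 0.6] w [0.005, 0.008, 0.0] rows 3
  t [-0.965, 0.577, 0.589] w [0.004, 0.009, 0.0] rows 3
  t [-0.971, 0.579, 0.577] w [0.005, 0.008, 0.0] rows 3
  t [-0.975, 0.581, 0.567] w [0.005, 0.008, 0.0] rows 3
  t [-0.981, 0.585, 0.554] w [0.005, 0.008, 0.0] rows 3
-- down -> [0.66  0.261 0.128]
  t [0.406, 0.704, 0.0] w [0.0, 0.0, 0.0] rows 2
  t [0.406, 0.704, 0.0] w [0.0, 0.0, 0.0] rows 2
-- set -> [0.66  0.261 0.108]
  t [0.125, 0.216, 0.0] w [0.0, 0.0, 0.0] rows 1
```

{"fn": "arm_command", "kwargs": {"translation": [[-0.056,0.73,0.006],[-0.056,0.73,0.006],[-0.056,0.73,0.006]], "rotation": [[0,0.002,-0.166],[0,0.002,-0.166],[0,0.002,-0.166]], "grip": [0,0,0]}}

```text
time_s: 23.2
position: [0.5876, -0.3105, 0.1611]
tcp_rot: [[0.305, -0.259, 0.916], [-0.698, 0.594, 0.4], [-0.648, -0.762, 0.0]]
force: [-0.1, 0.4, 0.6]
opening: 0.51
```

{"fn": "arm_command", "kwargs": {"translation": [[-0.18,0.71,0.006],[-0.18,0.71,0.006],[-0.18,0.71,0.006]], "rotation": [[-0.002,0.002,-0.167],[-0.002,0.002,-0.167],[-0.002,0.002,-0.167]], "grip": [0,0,0]}}

```text
time_s: 23.5
position: [0.5695, -0.2674, 0.1266]
tcp_rot: [[0.344, -0.203, 0.917], [-0.792, 0.463, 0.399], [-0.505, -0.863, -0.002]]
force: [0.2, -0.2, 0.2]
opening: 0.501
```

{"fn": "arm_command", "kwargs": {"translation": [[0,0.2,0],[0,0.4,0],[0,0.6,0],[0,0.75,0],[0,0.75,0]], "rotation": [[0,0,0],[0,0,0],[0,0,0],[0,0,0],[0,0,0]], "grip": [0,0,0,0,0]}}

```text
time_s: 24.0
position: [0.5597, -0.2437, 0.0725]
tcp_rot: [[0.342, -0.198, 0.918], [-0.794, 0.461, 0.395], [-0.502, -0.865, 0.001]]
force: [2.7, 0.7, -2.0]
opening: 0.498
```

{"fn": "arm_command", "kwargs": {"translation": [[0,0,0],[0,0,0],[0,0,0],[0,0,0],[0,0,0]], "rotation": [[0,0,0],[0,0,0],[0,0,0],[0,0,0],[0,0,0]], "grip": [1,1,1,1,1]}}

```text
time_s: 24.5
position: [0.5582, -0.2429, 0.0736]
tcp_rot: [[0.343, -0.201, 0.918], [-0.793, 0.461, 0.397], [-0.503, -0.864, -0.002]]
force: [-0.6, -0.8, 1.4]
opening: 0.271
```

{"fn": "arm_command", "kwargs": {"translation": [[0.15,-0.087,0],[0.3,-0.175,0],[0.45,-0.262,0],[0.606,-0.35,0]], "rotation": [[0,0,0],[0,0,0],[0,0,0],[0,0,0]], "grip": [1,1,1,1]}}

```text
time_s: 24.9
position: [0.5803, -0.2938, 0.073]
tcp_rot: [[0.342, -0.202, 0.918], [-0.792, 0.463, 0.398], [-0.505, -0.863, -0.002]]
force: [-0.1, -0.1, 0.2]
opening: 0.266
```

{"fn": "arm_command", "kwargs": {"translation": [[0.15,-0.087,0],[0.3,-0.175,0],[0.45,-0.262,0],[0.606,-0.35,0],[0.606,-0.35,0]], "rotation": [[0,0,0],[0,0,0],[0,0,0],[0,0,0],[0,0,0]], "grip": [1,1,1,1,1]}}

```text
time_s: 25.4
position: [0.6029, -0.3471, 0.0721]
tcp_rot: [[0.342, -0.2, 0.918], [-0.794, 0.46, 0.396], [-0.502, -0.865, -0.002]]
force: [-0.1, 0.7, -1.0]
opening: 0.266
```

{"fn": "arm_command", "kwargs": {"translation": [[-0.1,-0.172,0],[-0.25,-0.43,0],[-0.396,-0.686,0]], "rotation": [[0,0,0],[0,0,0],[0,0,0]], "grip": [1,1,1]}}

```text
time_s: 25.7
position: [0.6023, -0.3442, 0.1374]
tcp_rot: [[0.342, -0.203, 0.917], [-0.792, 0.463, 0.398], [-0.505, -0.863, -0.002]]
force: [-0.2, -0.3, -0.0]
opening: 0.268
```

{"fn": "arm_command", "kwargs": {"translation": [[-0.2,-0.343,0],[-0.4,-0.686,0],[-0.6,-1.0,0],[-0.6,-1.0,0]], "rotation": [[0,0,0],[0,0,0],[0,0,0],[0,0,0]], "grip": [1,1,1,1]}}

```text
time_s: 26.1
position: [0.604, -0.3445, 0.2361]
tcp_rot: [[0.347, -0.196, 0.917], [-0.796, 0.456, 0.398], [-0.496, -0.868, 0.003]]
force: [0.2, -0.8, 0.2]
opening: 0.265
```

```bash
python3 d.py; cp pics/d1.png pics/d2.png; python3 - <<'E'
from h import *
U=np.array(bot.read_state()['position'])
B,RB=capP('car',-.031,-.134,.10); B[2]=.1066
plan([('over',B+[0,0,.15],RB),('down',B+[0,0,.02],RB),('set',B,RB)])
E
```

```text
[ 0.603 -0.344  0.233]
pred cap 0 [318.238 171.189]
pred cap 1 [318.191 163.447]
pred cap 2 [318.137 154.38 ]
[(array([267., 101., 372., 279.]), 0.96), (array([157., 163., 239., 235.]), 0.73), (array([212.,   6., 276.,  67.]), 0.48)] [(array([209.984, 195.32 ]), 0.86), (array([317.632, 178.08 ]), 0.66)] []
orange (297, 243, 45, 38)
orange (156, 210, 25, 24)
orange (508, 201, 29, 38)
orange (602, 23, 14, 13)
orange (566, 8, 14, 13)
-- over -> [0.66  0.261 0.257]
  t [-0.985, 0.507, 0.612] w [0.005, 0.008, -0.001] rows 3
  t [-0.991, 0.509, 0.6] w [0.005, 0.008, -0.001] rows 3
  t [-0.996, 0.512, 0.59] w [0.005, 0.008, -0.001] rows 3
  t [-1.002, 0.513, 0.578] w [0.005, 0.007, -0.001] rows 3
  t [-1.007, 0.515, 0.569] w [0.006, 0.008, -0.001] rows 3
  t [-1.011, 0.518, 0.557] w [0.005, 0.008, -0.001] rows 3
-- down -> [0.66  0.261 0.127]
  t [0.406, 0.704, 0.0] w [0.0, 0.0, 0.0] rows 2
  t [0.407, 0.703, -0.001] w [0.0, 0.0, 0.0] rows 2
-- set -> [0.66  0.261 0.107]
  t [0.125, 0.216, 0.0] w [0.0, 0.0, 0.0] rows 1
```

View pics/d2.png

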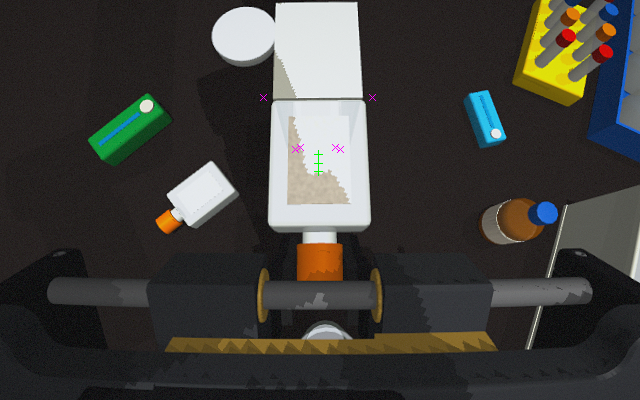

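{"fn": "arm_command", "kwargs": {"translation": [[-0.985,0.507,0.61],[-0.985,0.507,0.61],[-0.985,0.507,0.61]], "rotation": [[0.005,0.008,0],[0.005,0.008,0],[0.005,0.008,0]], "grip": [1,1,1]}}

```text
time_s: 26.6
position: [0.6114, -0.2363, 0.2329]
tcp_rot: [[0.337, -0.203, 0.919], [-0.791, 0.469, 0.394], [-0.511, -0.86, -0.003]]
force: [0.1, 0.4, -0.1]
opening: 0.269
```

{"fn": "arm_command", "kwargs": {"translation": [[-0.99,0.51,0.6],[-0.99,0.51,0.6],[-0.99,0.51,0.6]], "rotation": [[0.005,0.008,0],[0.005,0.008,0],[0.005,0.008,0]], "grip": [1,1,1]}}

```text
time_s: 26.9
position: [0.6209, -0.1365, 0.2377]
tcp_rot: [[0.33, -0.198, 0.923], [-0.795, 0.469, 0.385], [-0.509, -0.861, -0.003]]
force: [-0.6, -0.6, -0.2]
opening: 0.268
```

{"fn": "arm_command", "kwargs": {"translation": [[-1,0.51,0.59],[-1,0.51,0.59],[-1,0.51,0.59]], "rotation": [[0.005,0.008,0],[0.005,0.008,0],[0.005,0.008,0]], "grip": [1,1,1]}}

```text
time_s: 27.2
position: [0.6304, -0.0366, 0.2428]
tcp_rot: [[0.322, -0.193, 0.927], [-0.799, 0.47, 0.376], [-0.508, -0.861, -0.002]]
force: [0.1, -0.2, -0.7]
opening: 0.265
```

{"fn": "arm_command", "kwargs": {"translation": [[-1,0.51,0.58],[-1,0.51,0.58],[-1,0.51,0.58]], "rotation": [[0.005,0.008,0],[0.005,0.008,0],[0.005,0.008,0]], "grip": [1,1,1]}}

```text
time_s: 27.5
position: [0.6404, 0.0632, 0.2479]
tcp_rot: [[0.315, -0.187, 0.93], [-0.803, 0.471, 0.366], [-0.507, -0.862, -0.002]]
force: [0.3, -0.3, 0.3]
opening: 0.269
```

{"fn": "arm_command", "kwargs": {"translation": [[-1,0.515,0.57],[-1,0.515,0.57],[-1,0.515,0.57]], "rotation": [[0.005,0.008,0],[0.005,0.008,0],[0.005,0.008,0]], "grip": [1,1,1]}}

```text
time_s: 27.8
position: [0.6507, 0.163, 0.2525]
tcp_rot: [[0.308, -0.181, 0.934], [-0.806, 0.472, 0.357], [-0.506, -0.863, -0.001]]
force: [0.1, -0.6, -0.5]
opening: 0.267
```

{"fn": "arm_command", "kwargs": {"translation": [[-1,0.52,0.557],[-1,0.52,0.557],[-1,0.52,0.557],[-1,0.52,0.557]], "rotation": [[0.005,0.008,0],[0.005,0.008,0],[0.005,0.008,0],[0.005,0.008,0]], "grip": [1,1,1,1]}}

```text
time_s: 28.2
position: [0.6614, 0.2579, 0.256]
tcp_rot: [[0.297, -0.175, 0.939], [-0.812, 0.471, 0.344], [-0.503, -0.865, -0.002]]
force: [1.1, -0.3, -0.2]
opening: 0.261
```

```bash
cat > e.py <<'E'
from h import *
import sys
y=float(sys.argv[1]); np.set_printoptions(precision=4,suppress=True)
c=cap('wrist'); im=c['img']
B,RB=capP('car',-.031,y,.10); B[2]=.1066
# measured position of held flask: orange cap centroid
s=bot.read_state(); print('pos',s['position'],'opening',s['opening'])
hsv=cv2.cvtColor(im,cv2.COLOR_BGR2HSV); m=cv2.inRange(hsv,(5,150,120),(18,255,255)); m[:,:240]=0;m[:,400:]=0
print('cap cols',cv2.boundingRect(m))
g=cv2.cvtColor(im,cv2.COLOR_BGR2GRAY)
cv2.imwrite('pics/e.png',im)
plan([('over',B+[0,0,.15],RB),('down',B+[0,0,.02],RB),('set',B,RB)])
E
python3 e.py -.134
```

```text
pos [0.6616 0.2569 0.2561] opening 0.25981144597858224
cap cols (297, 243, 46, 38)
-- over -> [0.66  0.261 0.257]
  t [-0.047, 0.02, -0.002] w [0.001, -0.002, -0.003] rows 1
-- down -> [0.66  0.261 0.127]
  t [0.406, 0.704, 0.0] w [0.0, 0.0, 0.0] rows 2
  t [0.406, 0.703, 0.0] w [0.0, 0.0, 0.0] rows 2
-- set -> [0.66  0.261 0.107]
  t [0.125, 0.217, 0.0] w [0.0, 0.0, 0.0] rows 1
```

{"fn": "arm_command", "kwargs": {"translation": [[-0.047,0.02,0],[0.15,0.37,0],[0.36,0.72,0],[0.36,0.72,0]], "rotation": [[0,-0.002,-0.003],[0,-0.002,-0.003],[0,-0.002,-0.003],[0,-0.002,-0.003]], "grip": [1,1,1,1]}}

```text
time_s: 28.65
position: [0.6575, 0.2599, 0.1881]
tcp_rot: [[0.292, -0.18, 0.94], [-0.814, 0.469, 0.342], [-0.502, -0.865, -0.009]]
force: [-0.5, -0.1, -0.5]
opening: 0.268
```

{"fn": "arm_command", "kwargs": {"translation": [[0.2,0.35,0],[0.4,0.7,0],[0.45,0.78,0],[0.49,0.85,0],[0.49,0.85,0]], "rotation": [[0,0,0],[0,0,0],[0,0,0],[0,0,0],[0,0,0]], "grip": [1,1,1,1,1]}}

```text
time_s: 29.15
position: [0.661, 0.2621, 0.1155]
tcp_rot: [[0.298, -0.17, 0.939], [-0.812, 0.471, 0.343], [-0.501, -0.865, 0.002]]
force: [-0.5, -0.1, -1.1]
opening: 0.265
```

{"fn": "arm_command", "kwargs": {"translation": [[0.02,0.034,0],[0.04,0.07,0],[0.04,0.07,0]], "rotation": [[0,0,0],[0,0,0],[0,0,0]], "grip": [1,1,1]}}

```text
time_s: 29.45
position: [0.6612, 0.2626, 0.1096]
tcp_rot: [[0.299, -0.169, 0.939], [-0.812, 0.472, 0.343], [-0.501, -0.865, 0.004]]
force: [0.9, -1.3, 3.4]
opening: 0.266
```

```bash
python3 - <<'E'
from h import *
c=cap('wrist'); im=c['img'].copy()
for y in(-.104,-.1,-.04,-.036):
    q=proj(c,[fr('car',[-.014,y,.101]),fr('car',[.06,y,.101])]).astype(int); cv2.line(im,tuple(map(int,q[0])),tuple(map(int,q[1])),(0,255,0),1)
q=proj(c,[fr('car',p) for p in([-.013,-.160,.113],[.057,-.160,.113],[.057,-.108,.113],[-.013,-.108,.113])]); cv2.polylines(im,[q.astype(np.int32)],True,(0,255,255),1)
cv2.imwrite('pics/f1.png',im); print(bot.read_state()['position'],bot.read_state()['force'])
E
```

```text
[0.66124387 0.26257258 0.10955798] [ 0.52392371 -0.747397    3.55729307]
```

View pics/f1.png

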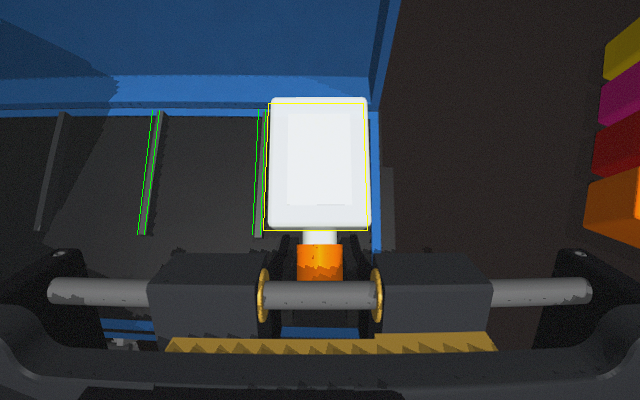

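{"fn": "arm_command", "kwargs": {"translation": [[-0.05,-0.085,0],[-0.06,-0.13,0],[-0.032,-0.155,0],[-0.032,-0.155,0]], "rotation": [[0,0,0],[0,0,0],[0,0,0],[0,0,0]], "grip": [1,1,1,1]}}

```text
time_s: 29.9
position: [0.6617, 0.2583, 0.1202]
tcp_rot: [[0.298, -0.171, 0.939], [-0.813, 0.47, 0.344], [-0.5, -0.866, 0.001]]
force: [-0.5, -0.6, -0.1]
opening: 0.266
```

{"fn": "arm_command", "kwargs": {"translation": [[0.03,0.05,0],[0.06,0.1,0],[0.075,0.13,0],[0.085,0.15,0],[0.085,0.15,0]], "rotation": [[0,0,0],[0,0,0],[0,0,0],[0,0,0],[0,0,0]], "grip": [1,1,1,1,1]}}

```text
time_s: 30.4
position: [0.6613, 0.2589, 0.1059]
tcp_rot: [[0.298, -0.172, 0.939], [-0.812, 0.471, 0.344], [-0.501, -0.865, 0.0]]
force: [0.4, 0.4, -0.6]
opening: 0.268
```

{"fn": "arm_command", "kwargs": {"translation": [[0.012,0.022,0],[0.02,0.033,0],[0.02,0.033,0]], "rotation": [[0,0,0],[0,0,0],[0,0,0]], "grip": [1,1,1]}}

```text
time_s: 30.7
position: [0.6618, 0.2589, 0.1052]
tcp_rot: [[0.299, -0.171, 0.939], [-0.812, 0.472, 0.344], [-0.502, -0.865, 0.002]]
force: [-1.4, -2.6, 5.5]
opening: 0.261
```

```bash
python3 - <<'E'
from h import *
c=cap('wrist'); im=c['img'].copy()
def inten(row): pass
hsv=cv2.cvtColor(im,cv2.COLOR_BGR2HSV); m=cv2.inRange(hsv,(0,0,200),(179,40,255)); m[:, :240]=0; m[:,400:]=0; m[245:]=0
cn=max(cv2.findContours(m,0,1)[0],key=cv2.contourArea); print('flask box',cv2.boundingRect(cn))
q=proj(c,[fr('car',p) for p in([-.013,-.160,.113],[.057,-.160,.113],[.057,-.108,.113],[-.013,-.108,.113])]); print(q.round(0))
print(bot.read_state()['position'],bot.read_state()['force'])
E
```

```text
flask box (268, 99, 103, 127)
[[370. 222.]
 [365.  94.]
 [269.  93.]
 [264. 222.]]
[0.66183589 0.25895168 0.10515254] [-1.28021786 -2.14528632  6.61092891]
```

{"fn": "arm_command", "kwargs": {"translation": [[0,0,0],[0,0,0],[0,0,0],[0,0,0]], "rotation": [[0,0,0],[0,0,0],[0,0,0],[0,0,0]], "grip": [0.2,0.2,0.2,0.2]}}

```text
time_s: 31.15
position: [0.6615, 0.2588, 0.1029]
tcp_rot: [[0.298, -0.172, 0.939], [-0.813, 0.471, 0.344], [-0.501, -0.865, 0.001]]
force: [0.7, -0.1, 0.1]
opening: 0.394
```

{"fn": "arm_command", "kwargs": {"translation": [[0,-0.3,0],[0,-0.7,0],[0,-1.0,0],[0,-1,0]], "rotation": [[0,0,0],[0,0,0],[0,0,0],[0,0,0]], "grip": [0.2,0.2,0.2,0.2]}}

```text
time_s: 31.55
position: [0.6783, 0.2198, 0.1758]
tcp_rot: [[0.3, -0.164, 0.94], [-0.813, 0.471, 0.342], [-0.499, -0.867, 0.008]]
force: [0.4, 0.0, 0.1]
opening: 0.4
```

```bash
python3 - <<'E'
from h import *
c=cap('wrist'); cv2.imwrite('pics/g1.png',c['img'])
hsv=cv2.cvtColor(c['img'],cv2.COLOR_BGR2HSV); m=cv2.inRange(hsv,(0,0,170),(179,60,255)); m[:, :200]=0; m[245:]=0
cn=max(cv2.findContours(m,0,1)[0],key=cv2.contourArea); 
w=np.array([at_z(c,p[0],.113)[:2] for p in cn],np.float32)
x,y,a=load()['car']; A=np.radians(a); Rz=np.array([[np.cos(A),np.sin(A)],[-np.sin(A),np.cos(A)]])
l=(Rz@(w-[x,y]).T).T; print('flask box in carrier',l.min(0).round(4),l.max(0).round(4))
P,R=capP('dis',-.053,0,.068); P[2]=.0745
s=np.array(bot.read_state()['position'])
plan([('up',s+[0,0,.06],None),('over',P-R[:,1]*.06+[.05,-.1,.14],R),('pre',P-R[:,1]*.06,R),('grip',P,R)])
E
```

```text
flask box in carrier [-0.0232 -0.1605] [ 0.0535 -0.109 ]
-- up -> [0.677 0.221 0.234]
  t [-0.375, -0.65, 0.003] w [0.0, 0.0, 0.0] rows 2
-- over -> [ 0.621 -0.371  0.266]
  t [0.933, -0.62, -0.531] w [-0.005, -0.008, 0.0] rows 3
  t [0.928, -0.616, -0.541] w [-0.006, -0.008, 0.0] rows 3
  t [0.924, -0.614, -0.553] w [-0.005, -0.008, 0.0] rows 3
  t [0.919, -0.61, -0.564] w [-0.006, -0.008, 0.0] rows 3
  t [0.914, -0.607, -0.576] w [-0.005, -0.008, 0.0] rows 3
  t [0.91, -0.604, -0.586] w [-0.005, -0.008, 0.0] rows 3
-- pre -> [ 0.571 -0.271  0.126]
  t [-0.112, 0.738, -0.025] w [0.0, 0.0, 0.0] rows 2
  t [-0.111, 0.737, -0.026] w [0.0, 0.0, 0.0] rows 2
  t [-0.112, 0.738, -0.025] w [0.0, 0.0, 0.0] rows 2
-- grip -> [ 0.559 -0.243  0.074]
  t [0.0, 0.75, 0.0] w [0.0, 0.0, 0.0] rows 2
```

{"fn": "arm_command", "kwargs": {"translation": [[-0.375,-0.65,0],[-0.375,-0.65,0]], "rotation": [[0,0,0],[0,0,0]], "grip": [0,0]}}

```text
time_s: 31.8
position: [0.6764, 0.2222, 0.2353]
tcp_rot: [[0.301, -0.168, 0.939], [-0.812, 0.472, 0.344], [-0.501, -0.865, 0.006]]
force: [0.9, -0.7, 0.2]
opening: 0.474
```

{"fn": "arm_command", "kwargs": {"translation": [[0.93,-0.62,-0.53],[0.93,-0.62,-0.53],[0.93,-0.62,-0.53]], "rotation": [[-0.005,-0.008,0],[-0.005,-0.008,0],[-0.005,-0.008,0]], "grip": [0,0,0]}}

```text
time_s: 32.1
position: [0.6662, 0.1174, 0.2366]
tcp_rot: [[0.301, -0.175, 0.937], [-0.813, 0.467, 0.348], [-0.499, -0.867, -0.002]]
force: [0.3, 0.7, -0.2]
opening: 0.498
```

{"fn": "arm_command", "kwargs": {"translation": [[0.93,-0.616,-0.54],[0.93,-0.616,-0.54],[0.93,-0.616,-0.54]], "rotation": [[-0.005,-0.008,0],[-0.005,-0.008,0],[-0.005,-0.008,0]], "grip": [0,0,0]}}

```text
time_s: 32.4
position: [0.6573, 0.0189, 0.2419]
tcp_rot: [[0.309, -0.179, 0.934], [-0.81, 0.466, 0.357], [-0.499, -0.866, -0.001]]
force: [0.4, 0.3, 0.5]
opening: 0.499
```

{"fn": "arm_command", "kwargs": {"translation": [[0.924,-0.614,-0.553],[0.924,-0.614,-0.553],[0.924,-0.614,-0.553]], "rotation": [[-0.005,-0.008,0],[-0.005,-0.008,0],[-0.005,-0.008,0]], "grip": [0,0,0]}}

```text
time_s: 32.7
position: [0.6482, -0.0795, 0.2474]
tcp_rot: [[0.317, -0.184, 0.93], [-0.807, 0.464, 0.366], [-0.499, -0.867, -0.001]]
force: [-0.3, 0.6, -0.1]
opening: 0.5
```

{"fn": "arm_command", "kwargs": {"translation": [[0.92,-0.61,-0.564],[0.92,-0.61,-0.564],[0.92,-0.61,-0.564]], "rotation": [[-0.005,-0.008,0],[-0.005,-0.008,0],[-0.005,-0.008,0]], "grip": [0,0,0]}}

```text
time_s: 33.0
position: [0.6389, -0.1779, 0.2527]
tcp_rot: [[0.325, -0.189, 0.927], [-0.803, 0.462, 0.376], [-0.499, -0.867, -0.001]]
force: [0.0, -0.3, 0.5]
opening: 0.502
```

{"fn": "arm_command", "kwargs": {"translation": [[0.914,-0.607,-0.576],[0.914,-0.607,-0.576],[0.914,-0.607,-0.576]], "rotation": [[-0.005,-0.008,0],[-0.005,-0.008,0],[-0.005,-0.008,0]], "grip": [0,0,0]}}

```text
time_s: 33.3
position: [0.6294, -0.2762, 0.2579]
tcp_rot: [[0.333, -0.194, 0.923], [-0.8, 0.46, 0.385], [-0.499, -0.867, -0.002]]
force: [-0.4, -0.6, -1.2]
opening: 0.499
```

{"fn": "arm_command", "kwargs": {"translation": [[0.91,-0.604,-0.586],[0.91,-0.604,-0.586],[0.91,-0.604,-0.586],[0.91,-0.604,-0.586]], "rotation": [[-0.005,-0.008,0],[-0.005,-0.008,0],[-0.005,-0.008,0],[-0.005,-0.008,0]], "grip": [0,0,0,0]}}

```text
time_s: 33.7
position: [0.6208, -0.3691, 0.2635]
tcp_rot: [[0.344, -0.201, 0.917], [-0.792, 0.462, 0.399], [-0.504, -0.864, -0.001]]
force: [0.2, -0.3, 0.3]
opening: 0.497
```

```bash
python3 d.py; python3 - <<'E'
from h import *
P,R=capP('dis',-.053,0,.068); P[2]=.0745
plan([('pre',P-R[:,1]*.06,R),('grip',P,R)])
E
```

```text
[ 0.621 -0.368  0.264]
pred cap 0 [314.094 156.097]
pred cap 1 [313.678 147.845]
pred cap 2 [313.199 138.336]
[(array([291.,  87., 333., 164.]), 0.9), (array([166., 151., 241., 217.]), 0.86), (array([217.,   8., 276.,  63.]), 0.58)] [] [(array([313.024, 129.4  ]), 0.75)]
orange (165, 193, 24, 23)
orange (487, 183, 35, 36)
orange (303, 140, 20, 22)
orange (577, 21, 14, 12)
orange (544, 7, 13, 12)
-- pre -> [ 0.571 -0.271  0.126]
  t [-0.102, 0.727, -0.029] w [0.001, 0.001, -0.001] rows 2
  t [-0.103, 0.727, -0.03] w [0.0, 0.0, -0.001] rows 2
  t [-0.104, 0.727, -0.03] w [0.001, 0.001, 0.0] rows 2
-- grip -> [ 0.559 -0.243  0.074]
  t [0.001, 0.75, 0.0] w [0.0, 0.0, 0.0] rows 2
```

{"fn": "arm_command", "kwargs": {"translation": [[-0.1,0.73,-0.03],[-0.1,0.73,-0.03]], "rotation": [[0,0,0],[0,0,0]], "grip": [0,0]}}

```text
time_s: 34.1
position: [0.5999, -0.3308, 0.214]
tcp_rot: [[0.341, -0.212, 0.916], [-0.787, 0.468, 0.402], [-0.514, -0.858, -0.007]]
force: [-0.8, 0.8, -1.6]
opening: 0.5
```

{"fn": "arm_command", "kwargs": {"translation": [[-0.105,0.725,-0.03],[-0.105,0.725,-0.03]], "rotation": [[0,0,0],[0,0,0]], "grip": [0,0]}}

```text
time_s: 34.3
position: [0.584, -0.3, 0.1693]
tcp_rot: [[0.342, -0.21, 0.916], [-0.788, 0.466, 0.402], [-0.511, -0.859, -0.006]]
force: [-0.3, 0.7, -0.9]
opening: 0.499
```

{"fn": "arm_command", "kwargs": {"translation": [[-0.105,0.725,-0.03],[-0.105,0.725,-0.03],[-0.105,0.725,-0.03]], "rotation": [[0,0,0],[0,0,0],[0,0,0]], "grip": [0,0,0]}}

```text
time_s: 34.6
position: [0.571, -0.2731, 0.1266]
tcp_rot: [[0.345, -0.202, 0.917], [-0.793, 0.46, 0.4], [-0.502, -0.865, -0.001]]
force: [0.8, 0.0, 0.9]
opening: 0.5
```

{"fn": "arm_command", "kwargs": {"translation": [[0,0.2,0],[0,0.4,0],[0,0.6,0],[0,0.75,0],[0,0.75,0]], "rotation": [[0,0,0],[0,0,0],[0,0,0],[0,0,0],[0,0,0]], "grip": [0,0,0,0,0]}}

```text
time_s: 35.1
position: [0.5591, -0.2465, 0.0747]
tcp_rot: [[0.345, -0.2, 0.917], [-0.794, 0.459, 0.399], [-0.5, -0.866, -0.001]]
force: [-0.1, 0.2, 0.4]
opening: 0.501
```

{"fn": "arm_command", "kwargs": {"translation": [[0,0,0],[0,0,0],[0,0,0],[0,0,0],[0,0,0]], "rotation": [[0,0,0],[0,0,0],[0,0,0],[0,0,0],[0,0,0]], "grip": [1,1,1,1,1]}}

```text
time_s: 35.6
position: [0.5587, -0.2463, 0.0753]
tcp_rot: [[0.345, -0.2, 0.917], [-0.794, 0.458, 0.399], [-0.5, -0.866, -0.0]]
force: [0.1, -0.1, 2.0]
opening: 0.268
```

{"fn": "arm_command", "kwargs": {"translation": [[0.15,-0.087,0],[0.3,-0.175,0],[0.45,-0.262,0],[0.606,-0.35,0]], "rotation": [[0,0,0],[0,0,0],[0,0,0],[0,0,0]], "grip": [1,1,1,1]}}

```text
time_s: 36.0
position: [0.5807, -0.2974, 0.0748]
tcp_rot: [[0.345, -0.201, 0.917], [-0.793, 0.459, 0.399], [-0.502, -0.865, -0.001]]
force: [-0.2, 1.2, 0.7]
opening: 0.266
```

{"fn": "arm_command", "kwargs": {"translation": [[0.15,-0.087,0],[0.3,-0.175,0],[0.45,-0.262,0],[0.606,-0.35,0],[0.606,-0.35,0]], "rotation": [[0,0,0],[0,0,0],[0,0,0],[0,0,0],[0,0,0]], "grip": [1,1,1,1,1]}}

```text
time_s: 36.5
position: [0.6034, -0.3503, 0.0741]
tcp_rot: [[0.344, -0.199, 0.917], [-0.795, 0.458, 0.398], [-0.499, -0.867, -0.001]]
force: [-0.2, -0.6, -0.9]
opening: 0.267
```

{"fn": "arm_command", "kwargs": {"translation": [[-0.1,-0.172,0],[-0.25,-0.43,0],[-0.396,-0.686,0]], "rotation": [[0,0,0],[0,0,0],[0,0,0]], "grip": [1,1,1]}}

```text
time_s: 36.8
position: [0.6027, -0.3473, 0.1394]
tcp_rot: [[0.345, -0.202, 0.917], [-0.793, 0.46, 0.4], [-0.503, -0.865, -0.001]]
force: [0.8, 0.0, 0.1]
opening: 0.265
```

{"fn": "arm_command", "kwargs": {"translation": [[-0.2,-0.343,0],[-0.4,-0.686,0],[-0.6,-1.0,0],[-0.6,-1.0,0]], "rotation": [[0,0,0],[0,0,0],[0,0,0],[0,0,0]], "grip": [1,1,1,1]}}

```text
time_s: 37.2
position: [0.6041, -0.3473, 0.2381]
tcp_rot: [[0.35, -0.195, 0.916], [-0.796, 0.454, 0.4], [-0.493, -0.87, 0.004]]
force: [-0.2, -0.1, 0.0]
opening: 0.266
```

```bash
cat > e2.py <<'E'
from h import *
A=np.radians(load()['car'][2]); cx=np.array([np.cos(A),np.sin(A),0]); cy=np.array([-np.sin(A),np.cos(A),0])
B=np.array([.6618,.2589,.1083])+.064*cy-.0015*cx; RB=Rt(load()['car'][2],60)
c=cap('wrist'); hsv=cv2.cvtColor(c['img'],cv2.COLOR_BGR2HSV); m=cv2.inRange(hsv,(5,150,120),(18,255,255)); m[:,:240]=0;m[:,400:]=0
print('cap',cv2.boundingRect(m),bot.read_state()['opening'])
plan([('over',B+[0,0,.15],RB),('down',B+[0,0,.02],RB),('set',B,RB)])
E
python3 e2.py
```

```text
cap (298, 245, 44, 36) 0.2674238464454296
-- over -> [0.602 0.236 0.258]
  t [-0.849, 0.438, 0.414] w [0.004, 0.007, 0.001] rows 2
  t [-0.851, 0.441, 0.406] w [0.004, 0.008, 0.0] rows 2
  t [-0.854, 0.443, 0.397] w [0.004, 0.007, 0.001] rows 2
  t [-0.857, 0.445, 0.389] w [0.004, 0.007, 0.0] rows 2
  t [-0.86, 0.447, 0.38] w [0.004, 0.008, 0.001] rows 2
  t [-0.863, 0.449, 0.372] w [0.004, 0.007, 0.001] rows 2
  t [-0.864, 0.452, 0.363] w [0.004, 0.007, 0.0] rows 2
-- down -> [0.602 0.236 0.128]
  t [0.406, 0.704, 0.0] w [0.0, 0.0, 0.0] rows 2
  t [0.406, 0.703, -0.001] w [0.0, 0.0, 0.0] rows 2
-- set -> [0.602 0.236 0.108]
  t [0.125, 0.217, 0.0] w [0.0, 0.0, 0.0] rows 1
```

{"fn": "arm_command", "kwargs": {"translation": [[-0.85,0.438,0.414],[-0.85,0.438,0.414],[-0.85,0.438,0.414]], "rotation": [[0.004,0.007,0],[0.004,0.007,0],[0.004,0.007,0]], "grip": [1,1,1]}}

```text
time_s: 37.55
position: [0.6015, -0.2578, 0.2347]
tcp_rot: [[0.34, -0.202, 0.918], [-0.792, 0.464, 0.396], [-0.506, -0.862, -0.002]]
force: [-0.1, -1.2, 0.4]
opening: 0.264
```

{"fn": "arm_command", "kwargs": {"translation": [[-0.85,0.44,0.406],[-0.85,0.44,0.406],[-0.85,0.44,0.406]], "rotation": [[0.004,0.007,0],[0.004,0.007,0],[0.004,0.007,0]], "grip": [1,1,1]}}

```text
time_s: 37.85
position: [0.6013, -0.176, 0.2383]
tcp_rot: [[0.333, -0.198, 0.922], [-0.796, 0.465, 0.388], [-0.505, -0.863, -0.002]]
force: [0.4, 0.0, -0.6]
opening: 0.265
```

{"fn": "arm_command", "kwargs": {"translation": [[-0.855,0.443,0.397],[-0.855,0.443,0.397],[-0.855,0.443,0.397]], "rotation": [[0.004,0.007,0],[0.004,0.007,0],[0.004,0.007,0]], "grip": [1,1,1]}}

```text
time_s: 38.15
position: [0.6012, -0.0939, 0.2418]
tcp_rot: [[0.327, -0.193, 0.925], [-0.8, 0.465, 0.379], [-0.504, -0.864, -0.002]]
force: [-0.4, -0.6, -0.9]
opening: 0.266
```

{"fn": "arm_command", "kwargs": {"translation": [[-0.857,0.445,0.389],[-0.857,0.445,0.389],[-0.857,0.445,0.389]], "rotation": [[0.004,0.007,0],[0.004,0.007,0],[0.004,0.007,0]], "grip": [1,1,1]}}

```text
time_s: 38.45
position: [0.6013, -0.0117, 0.2453]
tcp_rot: [[0.32, -0.188, 0.929], [-0.803, 0.466, 0.371], [-0.503, -0.865, -0.002]]
force: [0.1, 0.4, -0.3]
opening: 0.265
```

{"fn": "arm_command", "kwargs": {"translation": [[-0.86,0.447,0.38],[-0.86,0.447,0.38],[-0.86,0.447,0.38]], "rotation": [[0.004,0.007,0],[0.004,0.007,0],[0.004,0.007,0]], "grip": [1,1,1]}}

```text
time_s: 38.75
position: [0.6014, 0.0708, 0.2488]
tcp_rot: [[0.313, -0.184, 0.932], [-0.806, 0.467, 0.363], [-0.502, -0.865, -0.002]]
force: [0.8, -1.1, -1.4]
opening: 0.268
```

{"fn": "arm_command", "kwargs": {"translation": [[-0.863,0.449,0.372],[-0.863,0.449,0.372],[-0.863,0.449,0.372]], "rotation": [[0.004,0.007,0],[0.004,0.007,0],[0.004,0.007,0]], "grip": [1,1,1]}}

```text
time_s: 39.05
position: [0.6016, 0.1535, 0.2522]
tcp_rot: [[0.307, -0.179, 0.935], [-0.809, 0.468, 0.355], [-0.501, -0.865, -0.001]]
force: [-0.7, -1.1, -1.0]
opening: 0.266
```

{"fn": "arm_command", "kwargs": {"translation": [[-0.864,0.452,0.363],[-0.864,0.452,0.363],[-0.864,0.452,0.363],[-0.864,0.452,0.363]], "rotation": [[0.004,0.007,0],[0.004,0.007,0],[0.004,0.007,0],[0.004,0.007,0]], "grip": [1,1,1,1]}}

```text
time_s: 39.45
position: [0.6022, 0.2334, 0.255]
tcp_rot: [[0.297, -0.173, 0.939], [-0.814, 0.468, 0.344], [-0.499, -0.867, -0.002]]
force: [-0.2, -0.7, -0.4]
opening: 0.265
```

```bash
python3 e2.py
```

```text
cap (297, 245, 101, 36) 0.26615561547876343
-- over -> [0.602 0.236 0.258]
  t [-0.047, -0.019, 0.009] w [0.001, -0.001, 0.001] rows 1
-- down -> [0.602 0.236 0.128]
  t [0.407, 0.703, 0.0] w [0.0, 0.0, 0.0] rows 2
  t [0.406, 0.704, 0.001] w [0.0, 0.0, 0.0] rows 2
-- set -> [0.602 0.236 0.108]
  t [0.125, 0.216, 0.0] w [0.0, 0.0, 0.0] rows 1
```

{"fn": "arm_command", "kwargs": {"translation": [[-0.047,-0.02,0.009],[0.15,0.33,0.009],[0.36,0.685,0.009],[0.36,0.685,0.009]], "rotation": [[0,0,0],[0,0,0],[0,0,0],[0,0,0]], "grip": [1,1,1,1]}}

```text
time_s: 39.9
position: [0.5989, 0.236, 0.1899]
tcp_rot: [[0.291, -0.181, 0.939], [-0.814, 0.469, 0.343], [-0.502, -0.865, -0.01]]
force: [-0.5, 0.4, -0.8]
opening: 0.266
```

{"fn": "arm_command", "kwargs": {"translation": [[0.2,0.35,0],[0.4,0.7,0],[0.45,0.78,0],[0.49,0.85,0],[0.49,0.85,0]], "rotation": [[0,0,0],[0,0,0],[0,0,0],[0,0,0],[0,0,0]], "grip": [1,1,1,1,1]}}

```text
time_s: 40.4
position: [0.6019, 0.2377, 0.1163]
tcp_rot: [[0.297, -0.172, 0.939], [-0.813, 0.47, 0.344], [-0.501, -0.866, -0.0]]
force: [-0.4, -0.2, -0.7]
opening: 0.265
```

{"fn": "arm_command", "kwargs": {"translation": [[0.02,0.034,0],[0.04,0.07,0],[0.04,0.07,0]], "rotation": [[0,0,0],[0,0,0],[0,0,0]], "grip": [1,1,1]}}

```text
time_s: 40.7
position: [0.6012, 0.238, 0.1094]
tcp_rot: [[0.298, -0.173, 0.939], [-0.813, 0.47, 0.344], [-0.501, -0.866, -0.001]]
force: [0.4, 0.4, 0.4]
opening: 0.267
```

```bash
cat > fl.py <<'E'
from h import *
c=cap('wrist'); s=bot.read_state(); print(s['position'],s['force'].round(1))
hsv=cv2.cvtColor(c['img'],cv2.COLOR_BGR2HSV); m=cv2.inRange(hsv,(0,0,150),(179,60,255)); m[245:]=0
x,y,a=load()['car']; A=np.radians(a); Rz=np.array([[np.cos(A),np.sin(A)],[-np.sin(A),np.cos(A)]])
for cn in cv2.findContours(m,0,1)[0]:
    if cv2.contourArea(cn)<3000: continue
    w=np.array([at_z(c,p[0],.113)[:2] for p in cn],np.float32)
    l=(Rz@(w-[x,y]).T).T; r=cv2.minAreaRect(l.astype(np.float32)); print('box in carrier',l.min(0).round(4),l.max(0).round(4),'ang',r[2])
cv2.imwrite('pics/fl.png',c['img'])
E
python3 fl.py
```

```text
[0.601157   0.23806556 0.10941704] [-0.  -0.5 -0.1]
box in carrier [-0.0161 -0.1595] [ 0.0538 -0.1084] ang 0.4544776380062103
box in carrier [-0.0159 -0.0961] [ 0.0547 -0.0439] ang 1.0050466060638428
```

{"fn": "arm_command", "kwargs": {"translation": [[0.012,0.022,0],[0.018,0.032,0],[0.018,0.032,0]], "rotation": [[0,0,0],[0,0,0],[0,0,0]], "grip": [1,1,1]}}

```text
time_s: 41.05
position: [0.6013, 0.2381, 0.1071]
tcp_rot: [[0.298, -0.173, 0.939], [-0.812, 0.471, 0.344], [-0.502, -0.865, -0.0]]
force: [-0.5, -2.2, 4.7]
opening: 0.27
```

{"fn": "arm_command", "kwargs": {"translation": [[0,0,0],[0,0,0],[0,0,0],[0,0,0]], "rotation": [[0,0,0],[0,0,0],[0,0,0],[0,0,0]], "grip": [0.2,0.2,0.2,0.2]}}

```text
time_s: 41.45
position: [0.6008, 0.2381, 0.1057]
tcp_rot: [[0.297, -0.174, 0.939], [-0.813, 0.47, 0.344], [-0.501, -0.865, -0.002]]
force: [0.4, 0.9, 0.1]
opening: 0.397
```

{"fn": "arm_command", "kwargs": {"translation": [[0,-0.3,0],[0,-0.7,0],[0,-1.0,0],[0,-1,0]], "rotation": [[0,0,0],[0,0,0],[0,0,0],[0,0,0]], "grip": [0.2,0.2,0.2,0.2]}}

```text
time_s: 41.85
position: [0.6178, 0.1991, 0.1781]
tcp_rot: [[0.299, -0.166, 0.94], [-0.814, 0.47, 0.342], [-0.498, -0.867, 0.005]]
force: [1.2, -0.3, 1.0]
opening: 0.398
```

```bash
python3 fl.py; python3 - <<'E'
from h import *
np.set_printoptions(precision=3,suppress=True)
# flask4 yaw from top image of earlier: origin & cap
t=np.array([.438,-.323]); k=np.array([.41,-.365]); print(np.degrees(np.arctan2(*(t-k)[::-1])))
d=cap('top'); 
print(box('top','flask1',4),spot('top','flask1',3))
s=np.array(bot.read_state()['position'])
plan([('up',[s[0],s[1],.28],None),('mid',[.55,-.1,.30],Rt(85,80)),('v',[.44,-.30,.24],Rt(57,90))])
E
```

```text
[0.61607181 0.19985642 0.17637965] [0.5 0.1 0.2]
box in carrier [-0.0236 -0.1597] [ 0.0533 -0.1085] ang 0.5736576318740845
box in carrier [-0.0236 -0.096 ] [ 0.0536 -0.0444] ang 1.494828462600708
56.30993247402018
[(array([189., 149., 225., 180.]), 0.96), (array([198., 171., 234., 206.]), 0.82), (array([427., 241., 465., 271.]), 0.62), (array([302.,  97., 326., 110.]), 0.34)] [(array([206.208, 167.6  ]), 0.95), (array([440.576, 252.68 ]), 0.84), (array([210.112, 189.6  ]), 0.83)]
-- up -> [0.614 0.201 0.28 ]
  t [-0.333, -0.573, -0.003] w [0.0, 0.0, 0.0] rows 2
  t [-0.332, -0.574, -0.002] w [0.0, 0.0, 0.0] rows 2
-- mid -> [ 0.55 -0.1   0.3 ]
  t [0.899, -0.615, -0.681] w [0.049, 0.132, -0.11] rows 3
  t [1.048, -0.533, -0.517] w [0.05, 0.131, -0.109] rows 3
  t [1.162, -0.429, -0.34] w [0.049, 0.132, -0.11] rows 3
-- v -> [ 0.44 -0.3   0.24]
  t [0.9, 0.095, -0.384] w [0.014, 0.155, -0.054] rows 2
  t [0.944, 0.143, -0.235] w [0.013, 0.155, -0.055] rows 2
  t [0.96, 0.196, -0.083] w [0.014, 0.155, -0.054] rows 2
```

```bash
python3 - <<'E'
from h import *
s=np.array(bot.read_state()['position'])
plan([('up',[s[0],s[1],.28],None),('mid',[.55,-.1,.30],Rt(85,80)),('v',[.44,-.30,.24],Rt(57,90))],step=.068)
E
```

```text
-- up -> [0.614 0.201 0.28 ]
  t [-0.333, -0.573, -0.003] w [0.0, 0.0, 0.0] rows 2
  t [-0.332, -0.574, -0.002] w [0.0, 0.0, 0.0] rows 2
-- mid -> [ 0.55 -0.1   0.3 ]
  t [0.674, -0.461, -0.511] w [0.037, 0.099, -0.082] rows 2
  t [0.76, -0.417, -0.42] w [0.037, 0.098, -0.083] rows 2
  t [0.832, -0.363, -0.322] w [0.037, 0.099, -0.082] rows 2
  t [0.889, -0.299, -0.22] w [0.037, 0.099, -0.082] rows 2
-- v -> [ 0.44 -0.3   0.24]
  t [0.675, 0.071, -0.288] w [0.01, 0.116, -0.041] rows 2
  t [0.702, 0.099, -0.205] w [0.01, 0.117, -0.041] rows 2
  t [0.717, 0.127, -0.119] w [0.011, 0.116, -0.04] rows 2
  t [0.72, 0.156, -0.033] w [0.01, 0.116, -0.041] rows 2
```

{"fn": "arm_command", "kwargs": {"translation": [[-0.33,-0.57,0],[-0.66,-1.0,0],[-0.66,-1.0,0],[-0.66,-1.0,0]], "rotation": [[0,0,0],[0,0,0],[0,0,0],[0,0,0]], "grip": [0,0,0,0]}}

```text
time_s: 42.45
position: [0.6126, 0.2064, 0.2709]
tcp_rot: [[0.299, -0.174, 0.938], [-0.813, 0.469, 0.345], [-0.5, -0.866, -0.001]]
force: [0.5, -0.2, -0.4]
opening: 0.501
```

{"fn": "arm_command", "kwargs": {"translation": [[0.674,-0.461,-0.511],[0.674,-0.461,-0.511]], "rotation": [[0.037,0.099,-0.082],[0.037,0.099,-0.082]], "grip": [-0.6,-0.6]}}

```text
time_s: 42.65
position: [0.5943, 0.1303, 0.2738]
tcp_rot: [[0.209, -0.12, 0.971], [-0.881, 0.407, 0.24], [-0.423, -0.906, -0.02]]
force: [0.4, 0.6, -0.1]
opening: 0.606
```

{"fn": "arm_command", "kwargs": {"translation": [[0.76,-0.417,-0.42],[0.76,-0.417,-0.42]], "rotation": [[0.037,0.099,-0.082],[0.037,0.099,-0.082]], "grip": [-0.6,-0.6]}}

```text
time_s: 42.85
position: [0.5784, 0.0543, 0.2789]
tcp_rot: [[0.114, -0.067, 0.991], [-0.933, 0.337, 0.13], [-0.342, -0.939, -0.024]]
force: [0.8, 0.3, -0.6]
opening: 0.755
```

{"fn": "arm_command", "kwargs": {"translation": [[0.83,-0.363,-0.322],[0.83,-0.363,-0.322]], "rotation": [[0.037,0.099,-0.082],[0.037,0.099,-0.082]], "grip": [-0.6,-0.6]}}

```text
time_s: 43.05
position: [0.5625, -0.0207, 0.2839]
tcp_rot: [[0.014, -0.023, 1.0], [-0.966, 0.258, 0.019], [-0.259, -0.966, -0.018]]
force: [0.5, 0.6, 0.7]
opening: 0.794
```

{"fn": "arm_command", "kwargs": {"translation": [[0.89,-0.3,-0.22],[0.89,-0.3,-0.22]], "rotation": [[0.037,0.099,-0.082],[0.037,0.099,-0.082]], "grip": [-0.6,-0.6]}}

```text
time_s: 43.25
position: [0.5467, -0.0958, 0.2887]
tcp_rot: [[-0.089, 0.013, 0.996], [-0.981, 0.174, -0.09], [-0.174, -0.985, -0.003]]
force: [0.3, -0.5, 0.4]
opening: 0.801
```

{"fn": "arm_command", "kwargs": {"translation": [[0.675,0.07,-0.288],[0.675,0.07,-0.288]], "rotation": [[0.01,0.116,-0.041],[0.01,0.116,-0.041]], "grip": [-0.6,-0.6]}}

```text
time_s: 43.45
position: [0.518, -0.1466, 0.2724]
tcp_rot: [[-0.213, 0.014, 0.977], [-0.968, 0.132, -0.213], [-0.132, -0.991, -0.014]]
force: [-0.8, 0.3, -0.2]
opening: 0.796
```

{"fn": "arm_command", "kwargs": {"translation": [[0.7,0.1,-0.205],[0.7,0.1,-0.205]], "rotation": [[0.01,0.116,-0.041],[0.01,0.116,-0.041]], "grip": [-0.6,-0.6]}}

```text
time_s: 43.65
position: [0.4911, -0.1954, 0.2576]
tcp_rot: [[-0.328, 0.014, 0.944], [-0.94, 0.089, -0.328], [-0.089, -0.996, -0.016]]
force: [-0.0, 0.3, 0.4]
opening: 0.804
```

{"fn": "arm_command", "kwargs": {"translation": [[0.717,0.127,-0.12],[0.717,0.127,-0.12]], "rotation": [[0.01,0.116,-0.041],[0.01,0.116,-0.041]], "grip": [-0.6,-0.6]}}

```text
time_s: 43.85
position: [0.4644, -0.2453, 0.2431]
tcp_rot: [[-0.44, 0.009, 0.898], [-0.897, 0.046, -0.44], [-0.045, -0.999, -0.012]]
force: [0.1, 0.7, 0.3]
opening: 0.801
```

{"fn": "arm_command", "kwargs": {"translation": [[0.72,0.156,-0.033],[0.72,0.156,-0.033],[0.72,0.156,-0.033],[0.72,0.156,-0.033]], "rotation": [[0.01,0.116,-0.041],[0.01,0.116,-0.041],[0.01,0.116,-0.041],[0.01,0.116,-0.041]], "grip": [-0.6,-0.6,-0.6,-0.6]}}

```text
time_s: 44.25
position: [0.4394, -0.2935, 0.2302]
tcp_rot: [[-0.543, 0.001, 0.839], [-0.839, 0.003, -0.543], [-0.003, -1.0, -0.0]]
force: [0.1, -0.4, 1.0]
opening: 0.801
```

```bash
cat > f4.py <<'E'
from h import *
np.set_printoptions(precision=4,suppress=True)
c=cap('wrist'); s=bot.read_state(); print(s['position'],s['joint_positions'])
hsv=cv2.cvtColor(c['img'],cv2.COLOR_BGR2HSV)
m=cv2.inRange(hsv,(0,0,130),(179,60,255)); m=cv2.morphologyEx(m,cv2.MORPH_OPEN,np.ones((9,9)))
for cn in cv2.findContours(m,0,1)[0]:
    if cv2.contourArea(cn)<1500: continue
    w=np.array([at_z(c,p[0],.026)[:2] for p in cn],np.float32); ce,sz,an=cv2.minAreaRect(w)
    print('white',cv2.boundingRect(cn),np.array(ce),np.array(sz),an)
o=cv2.inRange(hsv,(5,150,120),(18,255,255))
for cn in cv2.findContours(o,0,1)[0]:
    if cv2.contourArea(cn)<200: continue
    b=cv2.minAreaRect(cn); print('orange',b[0],at_z(c,b[0],.02)[:2])
print(box('wrist','flask1',3),[(at_z(c,p,0),f) for p,f in spot('wrist','flask1',3)])
cv2.imwrite('pics/f4.png',c['img'])
E
python3 f4.py
```

```text
[ 0.4396 -0.2935  0.2305] [-45.9306  23.8747  96.7963   0.1745  59.345  -13.1241]
white (303, 165, 49, 66) [ 0.4333 -0.3199] [0.0764 0.051 ] 63.04009246826172
white (271, 0, 187, 89) [ 0.5509 -0.2033] [0.0838 0.1825] 57.70758819580078
white (117, 0, 87, 92) [ 0.3776 -0.0903] [0.0874 0.0904] 54.47472381591797
orange (331.743896484375, 238.19512939453125) [ 0.4103 -0.3653]
[(array([303., 160., 351., 245.]), 0.71)] [(array([ 0.4381, -0.3165,  0.    ]), 0.97)]
```

View pics/f4.png

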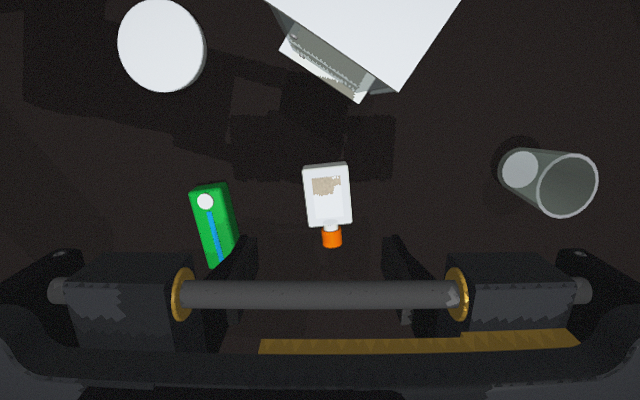

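```bash
python3 - <<'E'
from h import *
a=load()['car'][2]; F=np.array([.4347,-.3172,0]); R=Rt(63,90); b=fr('car',[.0195,.058,0])
plan([('above',F+[0,0,.10],R),('down',F+[0,0,.039],R),('up',F+[0,0,.25],R),('over',b+[0,0,.25],Rt(a,90)),('lower',b+[0,0,.14],Rt(a,90)),('set',b+[0,0,.128],Rt(a,90))],step=.07)
E
```

```text
-- above -> [ 0.435 -0.317  0.1  ]
  t [0.142, 0.817, 0.053] w [-0.001, -0.049, -0.001] rows 2
  t [0.144, 0.817, 0.046] w [0.0, -0.049, -0.001] rows 2
-- down -> [ 0.435 -0.317  0.039]
  t [0.0, 0.763, 0.0] w [0.0, 0.0, 0.0] rows 2
-- up -> [ 0.435 -0.317  0.25 ]
  t [0.0, -0.659, 0.0] w [0.0, 0.0, 0.0] rows 2
  t [0.0, -0.66, 0.0] w [0.0, 0.0, 0.0] rows 2
  t [0.0, -0.659, 0.0] w [0.0, 0.0, 0.0] rows 2
  t [0.0, -0.66, 0.001] w [0.0, 0.0, 0.0] rows 2
-- over -> [0.461 0.246 0.25 ]
  t [-0.803, 0.0, -0.364] w [0.0, -0.098, 0.0] rows 2
  t [-0.836, 0.0, -0.279] w [0.0, -0.098, 0.0] rows 2
  t [-0.861, -0.001, -0.192] w [0.0, -0.098, 0.0] rows 2
  t [-0.875, 0.0, -0.104] w [0.0, -0.098, 0.0] rows 2
  t [-0.882, 0.0, -0.012] w [0.0, -0.098, 0.0] rows 2
  t [-0.878, 0.0, 0.077] w [0.0, -0.098, 0.0] rows 2
  t [-0.865, -0.001, 0.167] w [0.0, -0.098, 0.0] rows 2
  t [-0.844, 0.0, 0.255] w [0.0, -0.098, 0.0] rows 2
-- lower -> [0.461 0.246 0.14 ]
  t [0.0, 0.688, 0.0] w [0.0, 0.0, 0.0] rows 2
  t [-0.001, 0.687, 0.0] w [0.0, 0.0, 0.0] rows 2
-- set -> [0.461 0.246 0.128]
  t [0.0, 0.15, 0.0] w [0.0, 0.0, 0.0] rows 1
```

{"fn": "arm_command", "kwargs": {"translation": [[0.142,0.817,0.053],[0.142,0.817,0.053]], "rotation": [[0,-0.049,0],[0,-0.049,0]], "grip": [-0.6,-0.6]}}

```text
time_s: 44.6
position: [0.4359, -0.3051, 0.1631]
tcp_rot: [[-0.499, -0.001, 0.867], [-0.867, 0.003, -0.499], [-0.002, -1.0, -0.002]]
force: [-0.7, 0.6, -1.3]
opening: 0.797
```

{"fn": "arm_command", "kwargs": {"translation": [[0.144,0.817,0.046],[0.144,0.817,0.046],[0.144,0.817,0.046]], "rotation": [[0,-0.049,0],[0,-0.049,0],[0,-0.049,0]], "grip": [-0.6,-0.6,-0.6]}}

```text
time_s: 44.9
position: [0.4332, -0.3168, 0.0975]
tcp_rot: [[-0.455, -0.002, 0.89], [-0.89, 0.005, -0.455], [-0.003, -1.0, -0.004]]
force: [-0.2, -0.1, 0.2]
opening: 0.803
```

{"fn": "arm_command", "kwargs": {"translation": [[0,0.3,0],[0,0.6,0],[0,0.763,0],[0,0.763,0]], "rotation": [[0,0,0],[0,0,0],[0,0,0],[0,0,0]], "grip": [-0.6,-0.6,-0.6,-0.6]}}

```text
time_s: 45.3
position: [0.4341, -0.3176, 0.0384]
tcp_rot: [[-0.455, 0.0, 0.89], [-0.89, 0.002, -0.455], [-0.002, -1.0, -0.0]]
force: [-0.2, 0.5, 0.2]
opening: 0.807
```

{"fn": "arm_command", "kwargs": {"translation": [[0,0,0],[0,0,0],[0,0,0],[0,0,0],[0,0,0]], "rotation": [[0,0,0],[0,0,0],[0,0,0],[0,0,0],[0,0,0]], "grip": [1,1,1,1,1]}}

```text
time_s: 45.8
position: [0.4345, -0.3188, 0.0398]
tcp_rot: [[-0.456, 0.003, 0.89], [-0.89, -0.001, -0.456], [-0.0, -1.0, 0.003]]
force: [0.2, 1.0, 6.2]
opening: 0.594
```

{"fn": "arm_command", "kwargs": {"translation": [[0,-0.2,0],[0,-0.5,0],[0,-0.8,0],[0,-0.8,0]], "rotation": [[0,0,0],[0,0,0],[0,0,0],[0,0,0]], "grip": [1,1,1,1]}}

```text
time_s: 46.2
position: [0.4352, -0.3198, 0.1055]
tcp_rot: [[-0.456, 0.006, 0.89], [-0.89, -0.004, -0.456], [0.001, -1.0, 0.007]]
force: [0.2, -0.2, -0.9]
opening: 0.594
```

{"fn": "arm_command", "kwargs": {"translation": [[0,-0.4,0],[0,-0.8,0],[0,-0.9,0]], "rotation": [[0,0,0],[0,0,0],[0,0,0]], "grip": [1,1,1]}}

```text
time_s: 46.5
position: [0.4348, -0.3195, 0.1769]
tcp_rot: [[-0.456, 0.005, 0.89], [-0.89, -0.003, -0.456], [0.001, -1.0, 0.006]]
force: [-1.0, -0.7, 0.0]
opening: 0.591
```

{"fn": "arm_command", "kwargs": {"translation": [[0,-0.4,0],[0,-0.8,0],[0,-0.93,0],[0,-0.93,0]], "rotation": [[0,0,0],[0,0,0],[0,0,0],[0,0,0]], "grip": [1,1,1,1]}}

```text
time_s: 46.9
position: [0.434, -0.3189, 0.2495]
tcp_rot: [[-0.456, 0.003, 0.89], [-0.89, -0.001, -0.456], [-0.0, -1.0, 0.003]]
force: [0.1, -0.3, -0.8]
opening: 0.591
```

{"fn": "arm_command", "kwargs": {"translation": [[-0.8,0,-0.364],[-0.8,0,-0.364],[-0.8,0,-0.364]], "rotation": [[0,-0.098,0],[0,-0.098,0],[0,-0.098,0]], "grip": [1,1,1]}}

```text
time_s: 47.2
position: [0.4351, -0.2442, 0.2466]
tcp_rot: [[-0.36, -0.004, 0.933], [-0.933, 0.006, -0.36], [-0.004, -1.0, -0.006]]
force: [-0.5, -0.6, -1.2]
opening: 0.589
```

{"fn": "arm_command", "kwargs": {"translation": [[-0.836,0,-0.28],[-0.836,0,-0.28],[-0.836,0,-0.28]], "rotation": [[0,-0.098,0],[0,-0.098,0],[0,-0.098,0]], "grip": [1,1,1]}}

```text
time_s: 47.5
position: [0.4392, -0.1754, 0.2475]
tcp_rot: [[-0.263, -0.002, 0.965], [-0.965, 0.003, -0.263], [-0.003, -1.0, -0.003]]
force: [-0.1, -0.3, -0.8]
opening: 0.593
```

{"fn": "arm_command", "kwargs": {"translation": [[-0.86,0,-0.192],[-0.86,0,-0.192],[-0.86,0,-0.192]], "rotation": [[0,-0.098,0],[0,-0.098,0],[0,-0.098,0]], "grip": [1,1,1]}}

```text
time_s: 47.8
position: [0.4433, -0.1063, 0.2482]
tcp_rot: [[-0.163, -0.001, 0.987], [-0.987, 0.001, -0.163], [-0.001, -1.0, -0.001]]
force: [-0.9, -0.8, -0.5]
opening: 0.597
```

{"fn": "arm_command", "kwargs": {"translation": [[-0.875,0,-0.104],[-0.875,0,-0.104],[-0.875,0,-0.104]], "rotation": [[0,-0.098,0],[0,-0.098,0],[0,-0.098,0]], "grip": [1,1,1]}}

```text
time_s: 48.1
position: [0.4474, -0.0367, 0.2486]
tcp_rot: [[-0.061, 0.001, 0.998], [-0.998, 0.0, -0.061], [-0.0, -1.0, 0.001]]
force: [0.8, -0.1, -0.2]
opening: 0.591
```

{"fn": "arm_command", "kwargs": {"translation": [[-0.88,0,-0.012],[-0.88,0,-0.012],[-0.88,0,-0.012]], "rotation": [[0,-0.098,0],[0,-0.098,0],[0,-0.098,0]], "grip": [1,1,1]}}

```text
time_s: 48.4
position: [0.4515, 0.0332, 0.2489]
tcp_rot: [[0.041, 0.002, 0.999], [-0.999, -0.0, 0.041], [0.0, -1.0, 0.002]]
force: [0.5, 0.6, -1.0]
opening: 0.596
```

{"fn": "arm_command", "kwargs": {"translation": [[-0.878,0,0.077],[-0.878,0,0.077],[-0.878,0,0.077]], "rotation": [[0,-0.098,0],[0,-0.098,0],[0,-0.098,0]], "grip": [1,1,1]}}

```text
time_s: 48.7
position: [0.4553, 0.1035, 0.2491]
tcp_rot: [[0.143, 0.002, 0.99], [-0.99, -0.0, 0.143], [0.001, -1.0, 0.002]]
force: [-0.6, 0.2, 0.4]
opening: 0.593
```

{"fn": "arm_command", "kwargs": {"translation": [[-0.865,0,0.167],[-0.865,0,0.167],[-0.865,0,0.167]], "rotation": [[0,-0.098,0],[0,-0.098,0],[0,-0.098,0]], "grip": [1,1,1]}}

```text
time_s: 49.0
position: [0.4589, 0.1739, 0.2492]
tcp_rot: [[0.243, 0.003, 0.97], [-0.97, -0.0, 0.243], [0.001, -1.0, 0.003]]
force: [0.1, -1.0, -0.2]
opening: 0.596
```

{"fn": "arm_command", "kwargs": {"translation": [[-0.844,0,0.255],[-0.844,0,0.255],[-0.844,0,0.255],[-0.844,0,0.255]], "rotation": [[0,-0.098,0],[0,-0.098,0],[0,-0.098,0],[0,-0.098,0]], "grip": [1,1,1,1]}}

```text
time_s: 49.4
position: [0.4615, 0.2427, 0.2491]
tcp_rot: [[0.34, 0.001, 0.941], [-0.941, -0.001, 0.34], [0.002, -1.0, 0.001]]
force: [0.5, 0.4, -0.2]
opening: 0.591
```

```bash
python3 - <<'E'
from h import *
np.set_printoptions(precision=4,suppress=True)
c=cap('wrist'); s=bot.read_state(); print(s['position'],s['opening'])
x,y,a=load()['car']; A=np.radians(a); Rz=np.array([[np.cos(A),np.sin(A)],[-np.sin(A),np.cos(A)]])
hsv=cv2.cvtColor(c['img'],cv2.COLOR_BGR2HSV); m=cv2.inRange(hsv,(0,0,130),(179,60,255)); m=cv2.morphologyEx(m,cv2.MORPH_OPEN,np.ones((9,9)))
for cn in cv2.findContours(m,0,1)[0]:
    if cv2.contourArea(cn)<2500: continue
    for z in(.113,s['position'][2]-.0138):
        l=np.array([Rz@(at_z(c,p[0],z)[:2]-[x,y]) for p in cn],np.float32); print(cv2.boundingRect(cn),z,l.min(0),l.max(0),cv2.minAreaRect(l)[2])
cv2.imwrite('pics/g4.png',c['img'])
b=fr('car',[.0195,.058,0]); R=Rt(a,90)
plan([('over',b+[0,0,.25],R),('lower',b+[0,0,.14],R),('set',b+[0,0,.128],R)])
E
```

```text
[0.4613 0.2426 0.2491] 0.5928584785380202
(270, 194, 100, 87) 0.113 [-0.0731  0.0133] [0.0163 0.1046] 89.77008819580078
(270, 194, 100, 87) 0.23530479017190936 [0.0029 0.0332] [0.0527 0.0841] 89.77008819580078
(496, 152, 63, 79) 0.113 [-0.0208 -0.1593] [ 0.0549 -0.1068] 0.5728435516357422
(496, 152, 63, 79) 0.23530479017190936 [ 0.0321 -0.063 ] [ 0.0743 -0.0337] 0.5728291869163513
(430, 151, 61, 80) 0.113 [-0.02   -0.0953] [ 0.0552 -0.0428] 0.9661060571670532
(430, 151, 61, 80) 0.23530479017190936 [ 0.0325 -0.0273] [0.0744 0.0019] 0.9661010503768921
-- over -> [0.461 0.246 0.25 ]
  t [-0.047, -0.011, 0.011] w [0.0, -0.004, 0.001] rows 1
-- lower -> [0.461 0.246 0.14 ]
  t [0.0, 0.687, 0.0] w [0.0, 0.0, 0.0] rows 2
  t [-0.001, 0.688, -0.001] w [0.0, 0.0, 0.0] rows 2
-- set -> [0.461 0.246 0.128]
  t [0.0, 0.15, 0.0] w [0.0, 0.0, 0.0] rows 1
```

View pics/g4.png

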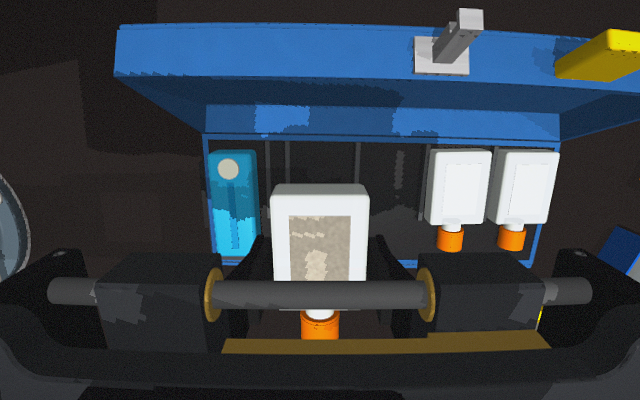

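{"fn": "arm_command", "kwargs": {"translation": [[-0.035,0.3,0.011],[-0.035,0.6,0.011],[-0.035,0.68,0.011],[-0.035,0.68,0.011]], "rotation": [[0,-0.004,0],[0,-0.004,0],[0,-0.004,0],[0,-0.004,0]], "grip": [1,1,1,1]}}

```text
time_s: 49.85
position: [0.4604, 0.2461, 0.1943]
tcp_rot: [[0.343, -0.001, 0.939], [-0.939, -0.001, 0.343], [0.0, -1.0, -0.001]]
force: [0.3, -0.0, -0.0]
opening: 0.593
```

{"fn": "arm_command", "kwargs": {"translation": [[0,0.3,0],[0,0.55,0],[0,0.7,0],[0,0.8,0],[0,0.8,0]], "rotation": [[0,0,0],[0,0,0],[0,0,0],[0,0,0],[0,0,0]], "grip": [1,1,1,1,1]}}

```text
time_s: 50.35
position: [0.4609, 0.2474, 0.1308]
tcp_rot: [[0.344, 0.001, 0.939], [-0.939, 0.0, 0.344], [0.0, -1.0, 0.001]]
force: [-0.4, -0.3, -0.7]
opening: 0.593
```

{"fn": "arm_command", "kwargs": {"translation": [[0,0.03,0],[0,0.05,0],[0,0.05,0]], "rotation": [[0,0,0],[0,0,0],[0,0,0]], "grip": [1,1,1]}}

```text
time_s: 50.65
position: [0.4612, 0.2478, 0.1274]
tcp_rot: [[0.344, 0.002, 0.939], [-0.939, 0.001, 0.344], [0.0, -1.0, 0.002]]
force: [-0.5, 0.1, 0.1]
opening: 0.588
```

{"fn": "arm_command", "kwargs": {"translation": [[0.03,-0.02,0],[0.03,0.0,0],[0.03,0.02,0],[0.03,0.03,0],[0.03,0.03,0]], "rotation": [[0,0,0],[0,0,0],[0,0,0],[0,0,0],[0,0,0]], "grip": [1,1,1,1,1]}}

```text
time_s: 51.15
position: [0.4622, 0.2454, 0.1268]
tcp_rot: [[0.344, 0.003, 0.939], [-0.939, 0.001, 0.344], [0.0, -1.0, 0.003]]
force: [-3.5, -2.1, 14.7]
opening: 0.594
```

{"fn": "arm_command", "kwargs": {"translation": [[0,0,0],[0,0,0],[0,0,0],[0,0,0]], "rotation": [[0,0,0],[0,0,0],[0,0,0],[0,0,0]], "grip": [-0.35,-0.35,-0.35,-0.35]}}

```text
time_s: 51.55
position: [0.4616, 0.2454, 0.1243]
tcp_rot: [[0.344, 0.001, 0.939], [-0.939, 0.0, 0.344], [0.0, -1.0, 0.001]]
force: [-0.3, -0.4, 0.5]
opening: 0.672
```

{"fn": "arm_command", "kwargs": {"translation": [[0,-0.3,0],[0,-0.7,0],[0,-1.0,0],[0,-1,0]], "rotation": [[0,0,0],[0,0,0],[0,0,0],[0,0,0]], "grip": [-0.35,-0.35,-0.35,-0.35]}}

```text
time_s: 51.95
position: [0.4637, 0.2461, 0.2075]
tcp_rot: [[0.344, 0.008, 0.939], [-0.939, 0.002, 0.344], [0.001, -1.0, 0.009]]
force: [0.5, -0.4, 0.3]
opening: 0.676
```

{"fn": "arm_command", "kwargs": {"translation": [[0.3,-0.4,0.2],[0.6,-0.8,0.4],[0.6,-1.0,0.6],[0.6,-1.0,0.6]], "rotation": [[0,0,0],[0,0,0],[0,0,0],[0,0,0]], "grip": [-0.5,-0.5,-0.5,-0.5]}}

```text
time_s: 52.35
position: [0.5264, 0.2168, 0.2862]
tcp_rot: [[0.343, 0.008, 0.939], [-0.939, 0.002, 0.343], [0.001, -1.0, 0.008]]
force: [-0.8, 0.5, 0.1]
opening: 0.746
```

```bash
sed -i 's/(0,0,150),(179,60,255)/(0,0,140),(179,60,255)/' fl.py; python3 fl.py; python3 - <<'E'
from h import *
c=cap('wrist'); hsv=cv2.cvtColor(c['img'],cv2.COLOR_BGR2HSV); m=cv2.inRange(hsv,(24,150,100),(34,255,255)); m[260:]=0
for cn in cv2.findContours(m,0,1)[0]:
    if cv2.contourArea(cn)>200: print('yellow',cv2.boundingRect(cn),cv2.minAreaRect(cn)[0])
print(spot('wrist','lid_tab'))
for th in (100,104,108,110): print(th,proj(c,lid(th,90,out=0,off=0)[0])[0])
P,R=lid(108,90)
plan([('pre',P+[0,0,.08],R),('grip',P,R)],step=.07)
lidrows(np.linspace(108,0,17),np.linspace(90,25,17),4)
E
```

```text
[0.52351818 0.21664839 0.28416492] [-0.2  0.2 -1. ]
box in carrier [-0.0215 -0.1595] [ 0.0546 -0.1066] ang 0.9074098467826843
box in carrier [-0.0224  0.0311] [0.0543 0.0829] ang 0.06075011193752289
box in carrier [-0.0226 -0.0955] [ 0.0553 -0.0429] ang 0.9067747592926025
[]
100 [486.7675259    9.37371447]
104 [486.12093277  -9.68828624]
108 [484.69861454 -27.53510702]
110 [483.71455486 -35.91257996]
-- pre -> [0.554 0.389 0.324]
  t [-0.628, -0.172, 0.379] w [0.001, 0.001, 0.0] rows 2
  t [-0.628, -0.172, 0.379] w [0.001, 0.0, -0.001] rows 2
  t [-0.629, -0.173, 0.378] w [0.002, 0.001, 0.0] rows 2
-- grip -> [0.554 0.389 0.244]
  t [0.0, 0.5, 0.0] w [0.0, 0.0, 0.0] rows 1
  t [0.0, 0.5, 0.0] w [0.0, 0.0, 0.0] rows 1
from 108.0
   t [0.22, -0.07, -0.0] w [-0.0, -0.0, 0.068]
   t [0.45, -0.11, 0.0] w [-0.0, 0.0, 0.135]
   t [0.68, -0.13, 0.0] w [0.0, -0.0, 0.203]
   t [0.91, -0.12, -0.0] w [-0.0, 0.0, 0.271]
from 81.0
   t [0.23, -0.03, 0.0] w [0.0, 0.0, 0.068]
   t [0.46, -0.03, 0.0] w [0.0, 0.0, 0.135]
   t [0.69, -0.0, 0.0] w [0.0, -0.0, 0.203]
   t [0.92, 0.05, 0.0] w [0.0, -0.0, 0.271]
from 54.0
   t [0.23, 0.01, -0.0] w [0.0, -0.0, 0.068]
   t [0.46, 0.06, -0.0] w [-0.0, 0.0, 0.135]
   t [0.68, 0.12, -0.0] w [0.0, -0.0, 0.203]
   t [0.9, 0.22, 0.0] w [0.0, 0.0, 0.271]
from 27.0
   t [0.23, 0.06, -0.0] w [-0.0, 0.0, 0.068]
   t [0.44, 0.14, -0.0] w [-0.0, -0.0, 0.135]
   t [0.65, 0.25, -0.0] w [-0.0, -0.0, 0.203]
   t [0.84, 0.38, -0.0] w [-0.0, -0.0, 0.271]
```

{"fn": "arm_command", "kwargs": {"translation": [[-0.628,-0.172,0.379],[-0.628,-0.172,0.379]], "rotation": [[0,0,0],[0,0,0]], "grip": [-0.5,-0.5]}}

```text
time_s: 52.7
position: [0.5333, 0.2774, 0.2974]
tcp_rot: [[0.346, -0.0, 0.938], [-0.938, 0.002, 0.346], [-0.002, -1.0, 0.001]]
force: [1.0, -0.6, -0.3]
opening: 0.753
```

{"fn": "arm_command", "kwargs": {"translation": [[-0.628,-0.172,0.379],[-0.628,-0.172,0.379]], "rotation": [[0,0,0],[0,0,0]], "grip": [-0.5,-0.5]}}

```text
time_s: 52.9
position: [0.5446, 0.3357, 0.3115]
tcp_rot: [[0.348, 0.001, 0.938], [-0.938, 0.002, 0.348], [-0.002, -1.0, 0.002]]
force: [-0.0, -0.5, -0.0]
opening: 0.747
```

{"fn": "arm_command", "kwargs": {"translation": [[-0.629,-0.172,0.379],[-0.629,-0.172,0.379],[-0.629,-0.172,0.379]], "rotation": [[0,0,0],[0,0,0],[0,0,0]], "grip": [-0.5,-0.5,-0.5]}}

```text
time_s: 53.2
position: [0.5555, 0.3907, 0.3248]
tcp_rot: [[0.347, -0.0, 0.938], [-0.938, -0.001, 0.347], [0.001, -1.0, -0.001]]
force: [0.6, -1.2, 0.2]
opening: 0.746
```

{"fn": "arm_command", "kwargs": {"translation": [[0,0.3,0],[0,0.6,0],[0,0.85,0],[0,1.0,0],[0,1.0,0]], "rotation": [[0,0,0],[0,0,0],[0,0,0],[0,0,0],[0,0,0]], "grip": [-0.5,-0.5,-0.5,-0.5,-0.5]}}

```text
time_s: 53.7
position: [0.555, 0.3876, 0.2433]
tcp_rot: [[0.344, -0.004, 0.939], [-0.939, -0.003, 0.344], [0.001, -1.0, -0.005]]
force: [-0.1, 0.4, 0.7]
opening: 0.746
```

{"fn": "arm_command", "kwargs": {"translation": [[0,0,0],[0,0,0],[0,0,0],[0,0,0],[0,0,0]], "rotation": [[0,0,0],[0,0,0],[0,0,0],[0,0,0],[0,0,0]], "grip": [1,1,1,1,1]}}

```text
time_s: 54.2
position: [0.558, 0.3903, 0.2469]
tcp_rot: [[0.344, 0.006, 0.939], [-0.939, 0.002, 0.344], [-0.0, -1.0, 0.006]]
force: [0.4, 0.1, -1.5]
opening: 0.388
```

Tab gripped (0.388). Closing arc.

{"fn": "arm_command", "kwargs": {"translation": [[0.22,-0.07,0],[0.45,-0.11,0],[0.68,-0.13,0],[0.91,-0.12,0]], "rotation": [[0,0,0.068],[0,0,0.135],[0,0,0.203],[0,0,0.271]], "grip": [1,1,1,1]}}

```text
time_s: 54.6
position: [0.5811, 0.3231, 0.2573]
tcp_rot: [[0.331, -0.096, 0.939], [-0.899, 0.271, 0.345], [-0.287, -0.958, 0.003]]
force: [-1.6, 4.4, -2.1]
opening: 0.39
```

{"fn": "arm_command", "kwargs": {"translation": [[0.23,-0.03,0],[0.46,-0.03,0],[0.69,0,0],[0.92,0.05,0]], "rotation": [[0,0,0.068],[0,0,0.135],[0,0,0.203],[0,0,0.271]], "grip": [1,1,1,1]}}

```text
time_s: 55.0
position: [0.6041, 0.2561, 0.2342]
tcp_rot: [[0.292, -0.188, 0.938], [-0.787, 0.51, 0.347], [-0.543, -0.84, 0.001]]
force: [-5.9, -0.3, 4.6]
opening: 0.388
```

{"fn": "arm_command", "kwargs": {"translation": [[0.23,0.01,0],[0.46,0.06,0],[0.68,0.12,0],[0.9,0.22,0]], "rotation": [[0,0,0.068],[0,0,0.135],[0,0,0.203],[0,0,0.271]], "grip": [1,1,1,1]}}

```text
time_s: 55.4
position: [0.6217, 0.205, 0.1798]
tcp_rot: [[0.228, -0.263, 0.937], [-0.616, 0.707, 0.348], [-0.754, -0.656, -0.001]]
force: [-7.2, -9.4, 6.9]
opening: 0.389
```

{"fn": "arm_command", "kwargs": {"translation": [[0.23,0.06,0],[0.44,0.14,0],[0.65,0.25,0],[0.84,0.38,0],[0.84,0.38,0]], "rotation": [[0,0,0.068],[0,0,0.135],[0,0,0.203],[0,0,0.271],[0,0,0.271]], "grip": [1,1,1,1,1]}}

```text
time_s: 55.9
position: [0.6291, 0.1834, 0.1037]
tcp_rot: [[0.139, -0.315, 0.939], [-0.396, 0.851, 0.344], [-0.908, -0.419, -0.007]]
force: [-5.7, -12.3, -0.7]
opening: 0.384
```

{"fn": "arm_command", "kwargs": {"translation": [[0.02,0.02,0],[0.04,0.02,0],[0.06,0.02,0],[0.06,0.02,0]], "rotation": [[0,0,0],[0,0,0],[0,0,0],[0,0,0]], "grip": [1,1,1,1]}}

```text
time_s: 56.3
position: [0.6291, 0.1834, 0.1036]
tcp_rot: [[0.144, -0.317, 0.937], [-0.395, 0.85, 0.348], [-0.907, -0.421, -0.003]]
force: [-7.1, -17.2, 7.4]
opening: 0.388
```

{"fn": "arm_command", "kwargs": {"translation": [[0,0,0],[0,0,0],[0,0,0],[0,0,0],[0,0,0]], "rotation": [[0,0,0],[0,0,0],[0,0,0],[0,0,0],[0,0,0]], "grip": [-0.5,-0.5,-0.5,-0.5,-0.5]}}

```text
time_s: 56.8
position: [0.6311, 0.1878, 0.1021]
tcp_rot: [[0.147, -0.312, 0.939], [-0.396, 0.851, 0.345], [-0.907, -0.422, 0.002]]
force: [0.3, -0.4, -0.2]
opening: 0.718
```

{"fn": "arm_command", "kwargs": {"translation": [[0,-0.3,0],[0,-0.7,0],[0,-1.0,0],[0,-1,0]], "rotation": [[0,0,0],[0,0,0],[0,0,0],[0,0,0]], "grip": [-0.5,-0.5,-0.5,-0.5]}}

```text
time_s: 57.2
position: [0.6584, 0.1165, 0.1371]
tcp_rot: [[0.15, -0.307, 0.94], [-0.398, 0.852, 0.341], [-0.905, -0.425, 0.006]]
force: [0.3, 0.2, -1.1]
opening: 0.749
```

{"fn": "arm_command", "kwargs": {"translation": [[-0.3,-0.3,0],[-0.6,-0.6,0],[-0.9,-0.9,0],[-0.9,-0.9,0]], "rotation": [[0,0,0],[0,0,0],[0,0,0],[0,0,0]], "grip": [-0.5,-0.5,-0.5,-0.5]}}

```text
time_s: 57.6
position: [0.6696, 0.086, 0.2358]
tcp_rot: [[0.154, -0.308, 0.939], [-0.397, 0.851, 0.344], [-0.905, -0.426, 0.009]]
force: [0.7, 0.1, 0.4]
opening: 0.752
```

```bash
python3 - <<'E'
from h import *
c=cap('wrist'); d=cap('side')
hsv=cv2.cvtColor(c['img'],cv2.COLOR_BGR2HSV); m=cv2.inRange(hsv,(24,150,100),(34,255,255)); m[250:]=0
for cn in cv2.findContours(m,0,1)[0]:
    if cv2.contourArea(cn)>200: print('yellow',cv2.boundingRect(cn),cv2.minAreaRect(cn)[0])
for th in(0,2,4,8): print(th,proj(c,lid(th,90,out=-.002,off=0)[0])[0].round(1))
a=cv2.resize(c['img'],(496,310)); b=d['img'][100:340,200:435]; b=cv2.resize(b,(304,310))
cv2.imwrite('pics/z.png',np.hstack([a,b]))
E
```

```text
yellow (298, 235, 33, 15) (314.0, 242.0)
yellow (502, 147, 71, 36) (535.9080810546875, 161.16769409179688)
0 [314.3 249.1]
2 [314.3 245.7]
4 [314.3 242.1]
8 [314.3 234.3]
```

View pics/z.png

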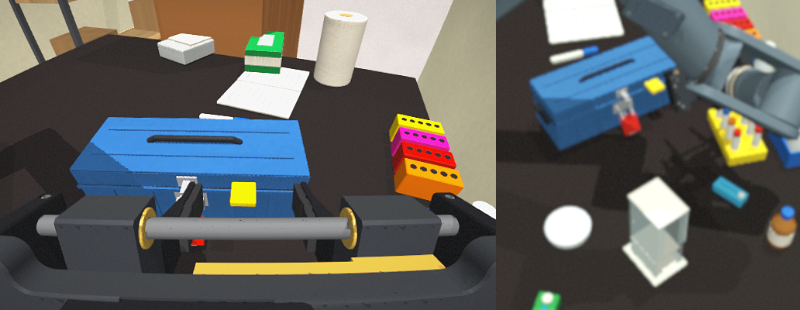

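```bash
python3 - <<'E'
from h import *
c=cap('wrist')
hsv=cv2.cvtColor(c['img'],cv2.COLOR_BGR2HSV); m=cv2.inRange(hsv,(24,150,60),(34,255,255)); m[290:]=0; m[:,400:]=0; m[:220]=0
cn=max(cv2.findContours(m,0,1)[0],key=cv2.contourArea); print('yellow',cv2.boundingRect(cn))
for th in(0,2,4,6):
    q=[]
    for out in(-.020,.016):
        for lift in(-.005,.005):
            p=lid(th,90,out=out,off=0,lift=lift)[0]; cy=fr('car',[0,1,0])-fr('car',[0,0,0])
            q+=[p+.017*cy,p-.017*cy]
    q=proj(c,q); print(th,q.min(0).round(1),q.max(0).round(1))
P=lid(0,60)[0]; print(P)
R=Rt(load()['car'][2],60); top=fr('car',[-.092,-.079,.109])-R[:,1]*.022
s=np.array(bot.read_state()['position'])
plan([('above',top+[0,0,.03],R),('touch',top+[0,0,.004],R)])
E
```

```text
yellow (299, 234, 34, 32)
0 [299.4 232.3] [333.8 265.7]
2 [299.1 229. ] [334.  262.1]
4 [298.9 225.7] [334.1 258.2]
6 [298.7 222.1] [334.3 254. ]
[0.62793525 0.18820893 0.10659808]
-- above -> [0.632 0.178 0.158]
  t [0.155, 0.743, -0.012] w [0.001, 0.001, -0.292] rows 3
  t [-0.077, 0.756, -0.013] w [0.001, 0.0, -0.293] rows 3
-- touch -> [0.632 0.178 0.132]
  t [0.163, 0.281, 0.0] w [0.0, 0.0, 0.0] rows 1
```

```bash
python3 -c "
from h import *
s=bot.read_state(); print(s['time_s'],s['force'].round(1)); print(bot.hand_in())"
```

```text
57.75 [ 0.2 -0.3  0.1]
the job is handed in; nothing more can be done
None
```

The carrier is packed and handed in at 57.75 s of robot time, with the lid shut, the latch left undone and the arm standing clear.

- **Latch:** I lifted the lever until the hook came out of the keeper. My grip slipped off the handle near the end of the swing. A close crop afterwards showed the hook hanging loose.
- **Brick and flasks:** The larger light-blue brick is in its own bay, judged by eye from the wrist picture. The dispenser held two flasks; they went to bays 1 and 2, and the bench flask went to bay 4.
- **Flask 1:** It first came down on the carrier's rear wall. I lifted it, moved it 4 mm forward and set it down again.

The last checks:

- **Flask positions:** All three lie flat, label up, caps towards the latch. They are about 2 mm short of the ideal x position and within about 1 mm in y.
- **Dispenser:** It showed empty.
- **Lid:** The tab's outline matched the fully shut position to within about 2 pixels, where 2 degrees of opening would shift it by about 3.4 pixels the other way.
- **Bystanders:** The side picture showed nothing visibly disturbed. I did not measure them against their starting positions.

No check failed.

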